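Hold the sprung lid of the resin curing box just below its balance point

ROBOT

A 6-joint arm with a two-finger parallel gripper is mounted at the origin on the work surface. World frame = base frame: x ahead of the robot, y to its left, z up, the work surface at z = 0. Lengths are in m, angles in degrees, forces in N, time in s.
With the tool pointing down it reaches from about 0.425 to 1.125 m from the base axis. Payload 14.9 kg.
Tool frame: the origin (TCP) lies on the centre line of the jaws, within the pads' length; the fingertips stand 11 mm ahead of it and the grasp point (between the pads) lies 8 mm behind it (ctrl.nose_length is the distance from the TCP to the fingertips, in m); x points along the fingers, y is the direction in which the jaws open and shut, and the axes are right-handed (so a half turn about x gives the same grasp; the last joint's range is limited). The gripper opens to 91 mm and grips with 3 to 60 N. Pads are 32 mm wide; open, the fingers measure 118 mm over their backs; the gripper's body (76 mm by 178 mm) begins 60 mm behind the grasp point.
Start: joints at [-78.283, 21.709, 99.362, -0, 58.929, -1.908], TCP at [0.165, -0.68, 0.225] pointing down, gripper open.
Joint ranges: [-158.91, 158.91], [-42.39, 125.64], [0.06, 152.35], [-60.88, 240.88], [17.5, 164.5], [-176.32, 176.32]. Speed limits (degrees/s): [108.29, 108.29, 136.94, 180, 180, 180].

INTERFACE

Orientations are given as a 3x3 rotation matrix whose columns are the frame's x, y, z axes.
In Python, from rig import ctrl, optics, job gives the robot as it stands.
- The arm moves only by the tool drive_tool, never from a script. Its argument "rows" is a list of rows, each an object with "fingers": the finger opening in mm, from 0 to 91.2; "offset": the shift along the tool's x, y, z in mm, a list of three; "roll": the turn about the tool's x in rad. In form: [{"fingers": fingers, "offset": [x, y, z], "roll": roll}, ...]. A call has 1 to 20 rows; each row shifts and turns the pose as measured when the row begins, along the tool's axes as they then stand; what a row does not reach is not made up. A row lasts 1/12 s, in which the tool goes at most 41.7 mm and 7.16 degrees, less where a joint would pass 70% of its speed; a pose out of reach is approached as far as the arm can. A call with a gripper value outside its range is refused whole. The fingers move at their own pace and stop on an object; "grip_force" is the grip in N (left out, the last holds). Time passes only in rows, so rows that do not move let the fingers close. It gives the time, the measured TCP pose, the force and the opening at its end, in the units of the state.
- ctrl.read_state(): the state, without advancing time (a new reading comes with each control period).
- optics.snapshot(name): name is "side" or "top" or "wrist"; returns a dict with "frame" (400x640x3 uint8, red, green, blue), "range_z" (400x640 float32, m along the optical axis (not along the pixel's ray), 0 where there is no reading), "fx", "fy", "cx", "cy" (pixels), "rvec" (rotation vector, rad) and "tvec" (3), from world to camera coordinates, as OpenCV has them; the wrist camera has in their place "tool_from_camera" (4x4, takes a point from camera to tool coordinates, whose origin is the TCP and whose axes are the tool frame's). Camera axes: x right, y down, z forward; pixel columns grow to the right and rows downward; lengths in m; the calibration is good to about 2 mm. A picture is of the moment at which its call begins: read the wrist's pose just before it.
- job.close_job(): hands the job in, once; it reports no verdict.
The state is a dict: "time_s": time; "qpos": joint angles; "qd": joint speeds; "joint_efforts": joint torques, N m; "position": TCP position; "tool_rot": TCP orientation; "ft_force": force on the tool from outside, world axes, zero at the start; "wrist_torque": the same for the moment, N m; "gripper_width": finger opening in m.
Only numpy, scipy, OpenCV 4.12 (cv2) and the standard library are available. Lean on these libraries where they do the work, as an engineer would, in place of code of your own. Each camera call takes 0.05 s, during which the arm holds its last target.

TASK

First take the wooden stirring rod out of the holder tube on the curing box's closed lid and stand it in the blue rinse cup, so that it cannot tumble. Then take the lid by its red handle, raise it past its balance point (about 52 degrees open, the red mark on the quadrants) without letting it fly open to its stop or slam shut, ease it back and hold it by the handle just below the balance point, about 8 degrees short of it, so that it would fall shut by itself if let go. Finish while still holding the lid there; leave the other things on the bench where they are.

Things in the scene. Friction and masses are not known exactly. Their poses are not given: they have to be found in the camera images.
- curebox: grey open-topped curing box, 210 (x) x 280 (y) x 85 mm high, fixed to the bench; origin at the centre of its underside, its x axis points from the front (handle side, nearer the robot) to the hinge side, z up. White quadrants with a red mark on both cheeks at the hinge show the balance point.
- lid (a joint): angle of the aluminium lid (8 mm thick, 210 x 280 mm, 0.9 kg with its handle) about its hinge: 0 = closed and level, growing as the front edge rises, stop at 1.45 rad. A spring carries part of the weight: the balance point is at 0.90 rad (52 degrees). Below it the lid falls shut by itself, above it the spring throws it open. Raising takes under 4 N at the handle, and near balance under 1 N.
- lid_hinge (a point): middle of the lid's hinge axis, on the far top rim of the box (105 mm towards +x of the box's centre, 85 mm above the bench); the axis runs along the box's y. Opening turns the lid's front edge up and over towards the hinge. Its axes turn with the lid.
- handle: red handle, a round bar 12 mm in diameter and 110 mm long along the box's y, on two end posts on the lid; origin at the bar's centre. In the lid's frame the bar lies 185 mm in front of the hinge axis (-x) and 48 mm above it; 34 mm free between the bar and the lid, so that fingers can straddle it from above. Its axes turn with the lid.
- holder_mouth (a point): centre of the mouth of the black upright holder tube on the lid (17 mm bore, 55 mm deep, 23 mm outside), 70 mm in front of the hinge axis and 100 mm to the right (-y) of the lid's middle; the mouth is 152 mm above the bench with the lid closed.
- rod_mid (a point): centre of the round wooden stirring rod, 12 mm in diameter and 160 mm long, its top end orange, about 30 g; z along the rod, up towards the orange end. It stands in the holder, its foot 97 mm above the bench.
- rod_foot (a point): centre of the lower end of the rod, 80 mm below its middle
- rinse_cup: blue open rinse cup, loose, rim radius 40 mm, 80 mm high, about 4 mm wall, inner floor about 5 mm up; origin at the centre of its underside. It changes places with the mixing cup and the glue jar.
- mixing_cup: white open mixing cup, radius 40 mm, 85 mm high, loose; leave it alone. Origin under its centre.
- glue_jar: white closed jar with a blue band, radius 36 mm, 90 mm high, loose; leave it alone. Origin under its centre.
- amber_bottle: small amber bottle, radius 17 mm, 75 mm high, loose; leave it alone. Origin under its centre.
- redcap_bottle: white bottle with a red cap, radius 27 mm, 140 mm high, loose; leave it alone. Origin under its centre.
- tape_roll: cork-coloured tape roll, radius 45 mm, 24 mm high, lying flat, loose; leave it alone. Origin under its centre.
- spatula: spatula lying on the bench left of the box, loose; leave it alone. Origin under its middle.

How it is judged:
By the outcome, as a careful person would: the job done as asked, in the order asked, and still so for the second after the job is handed in, while the arm keeps its last pose, push and grip.
It also fails if it takes over 58 s, if anything falls off the work surface, if the arm or the gripper's body presses on something with over 40 N, if the wrist force passes 120 N, or if a joint passes its speed limit or range.

## Working session

There is one attempt and no reset: what is moved stays moved. The work goes in short steps, Python scripts to look and compute and a tool call to move; the robot and the scene stay as the last step left them, time stands still between calls to the robot, and variables do not carry over. Pictures are saved under pics/ and viewed, and the job is handed in when it is done.

Besides the shell and the picture viewer there is one more tool, called after "Call:" as name([rows], argument=value, ...), one row to a line, values as JSON. drive_tool: Moves the arm, as the interface text tells. Its arguments: {"type":"object","properties":{"rows":{"type":"array","items":{"type":"object","properties":{"fingers":{"type":"number"},"offset":{"type":"array","items":{"type":"number"}},"roll":{"type":"number"}}}},"grip_force":{"type":"number"}},"required":["rows"]}

```bash
ls; mkdir -p pics; python3 - <<'E'
from rig import ctrl, optics, job
import cv2
s=ctrl.read_state();print(s, ctrl.nose_length)
for n in("side","top"):
    d=optics.snapshot(n);cv2.imwrite(f"pics/{n}0.png",d["frame"][:,:,::-1]);print(n,d["fx"],d["fy"],d["cx"],d["cy"],d["rvec"],d["tvec"])
E
```

```text
pics
{'time_s': 0.0, 'qpos': array([-7.82834326e+01,  2.17389518e+01,  9.93963414e+01, -9.70516681e-04,
        5.89278359e+01, -1.90590694e+00]), 'qd': array([-0.00778912, -0.04638399, -0.04034918,  0.00786155, -0.0621161 ,
       -0.02344666]), 'joint_efforts': array([ 6.96340467e-04, -7.63738203e+01, -4.34369552e+01,  6.51046587e-02,
        4.25096042e-02, -7.47979880e-05]), 'position': array([ 0.16480208, -0.67992185,  0.22427659]), 'tool_rot': array([[-2.37951096e-04,  2.35531721e-01, -9.71866633e-01],
       [ 1.07590683e-03, -9.71866037e-01, -2.35531840e-01],
       [-9.99999393e-01, -1.10168301e-03, -2.21535994e-05]]), 'ft_force': array([-0.21351887,  0.37007671,  0.06193371]), 'wrist_torque': array([ 0.04835823, -0.04004172, -0.00360697]), 'gripper_width': 0.09067336305207988} 0.011
side 451.72514370710655 451.72514370710655 325.99517377824975 204.15882103581103 [ 2.17847584 -0.27311001  0.16707982] [-0.46428078  0.20358536  0.93824695]
top 391.9145801971913 391.9145801971913 323.3812813949609 198.54014992171213 [ 2.21185244 -2.16706703  0.10726004] [0.05373934 0.51098419 1.13935688]
```

View pics/side0.png

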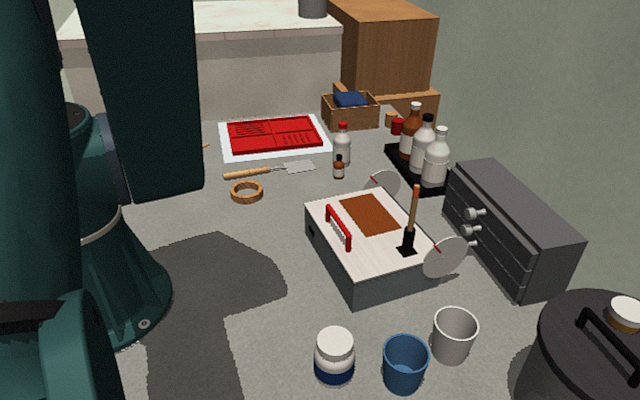

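View pics/top0.png

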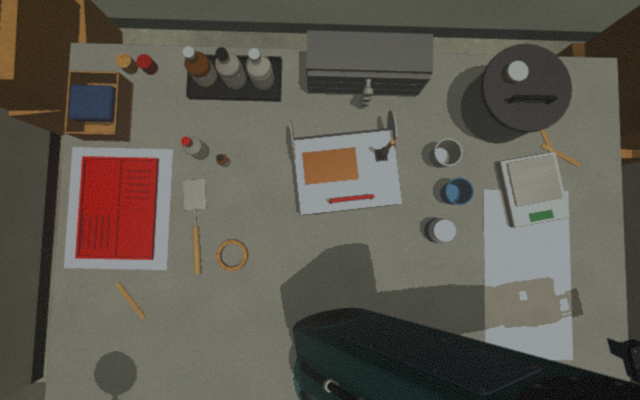

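The side picture shows the box at about (370,245), with the rod at (412,215), the handle at (338,228) and the blue cup at (405,362). In the top picture the blue cup is at (458,190), between the glue jar (441,230) and the mixing cup (447,152). The handle is at (351,198) and the rod at (385,150). Next I'll measure these.

```bash
cat > h.py <<'E'
from rig import ctrl, optics, job
import cv2, numpy as np
def cloud(n):
    d=optics.snapshot(n); z=d["range_z"]; v,u=np.mgrid[0:400,0:640]
    P=np.stack([(u-d["cx"])/d["fx"]*z,(v-d["cy"])/d["fy"]*z,z],-1)
    if n=="wrist":
        s=ctrl.read_state(); T=d["tool_from_camera"]; P=P@T[:3,:3].T+T[:3,3]; W=P@s["tool_rot"].T+s["position"]
    else:
        R=cv2.Rodrigues(np.array(d["rvec"]))[0]; W=(P-np.array(d["tvec"]))@R
    W[z==0]=np.nan
    return d,W
def save(d,f,k=1,crop=None):
    i=d["frame"][:,:,::-1]
    if crop: a,b,c,e=crop; i=i[b:e,a:c]
    cv2.imwrite(f,cv2.resize(i,None,fx=k,fy=k,interpolation=cv2.INTER_CUBIC))
def circ(p):
    A=np.c_[2*p[:,:2],np.ones(len(p))];x=np.linalg.lstsq(A,(p[:,:2]**2).sum(1),rcond=None)[0]
    return x[:2],np.sqrt(x[2]+x[0]**2+x[1]**2)
E
python3 - <<'E'
from h import *
for n in("top","side"):
    d,W=cloud(n); f=cv2.cvtColor(d["frame"],cv2.COLOR_RGB2HSV); H,S,V=[f[...,i].astype(int) for i in range(3)]
    R=np.linalg.norm
    print(n)
    box=(W[...,0]>.5)&(W[...,0]<1.1)&(abs(W[...,1])<.3)
    # table
    # handle
    m=((H<6)|(H>174))&(S>150)&(V>60)&(W[...,2]>.11)&(W[...,2]<.16)&box
    p=W[m];print("handle",len(p),p.mean(0),p.min(0),p.max(0)); 
    if len(p)>5:
        c=p[:,:2]-p[:,:2].mean(0);print(" dir",np.linalg.svd(c)[2][0], "zmed",np.median(p[:,2]))
    m=(H>98)&(H<115)&(S>120)&(W[...,2]>.0)&(W[...,2]<.1)&(W[...,1]<-.2)
    m&=(W[...,0]>.4)&(W[...,0]<1)
    p=W[m]; print("blue",len(p),p.min(0),p.max(0)); t=p[p[:,2]>.07]; print(" rim",len(t),circ(t) if len(t)>5 else'')
    # lid plane
    m=(W[...,2]>.085)&(W[...,2]<.1)&(W[...,0]>.5)&(W[...,0]<1.)&(abs(W[...,1])<.35)
    p=W[m].astype(np.float32);print("lid",len(p),cv2.minAreaRect(p[:,:2]),np.median(p[:,2]))
    # rod
    m=(W[...,2]>.165)&(W[...,2]<.28)&(W[...,0]>.55)&(W[...,0]<.95)&(W[...,1]<0)&(W[...,1]>-.3)
    p=W[m]; 
    for lo in np.arange(.16,.27,.02):
        q=p[(p[:,2]>=lo)&(p[:,2]<lo+.02)]
        if len(q):print(" rod",lo,len(q),np.median(q,0))
E
```

```text
top
handle 85 [ 0.50549481 -0.02164868  0.13987683] [ 0.50016547 -0.06252008  0.13282152] [0.51254085 0.0301218  0.14607694]
 dir [ 0.10490003 -0.99448277] zmed 0.13996043759988952Traceback (most recent call last):
  File "<stdin>", line 15, in <module>
    return umr_minimum(a, axis, None, out, keepdims, initial, where)
ValueError: zero-size array to reduction operation minimum which has no identity
```

```bash
cat > m.py <<'E'
from h import *
for n in("top","side"):
    d,W=cloud(n); f=cv2.cvtColor(d["frame"],cv2.COLOR_RGB2HSV); H,S,V=[f[...,i].astype(int) for i in range(3)]
    print(n)
    m=((H<6)|(H>174))&(S>150)&(V>60)&(W[...,2]>.125)&(W[...,2]<.16)&(W[...,0]>.35)&(W[...,0]<.7)&(abs(W[...,1])<.3)
    p=W[m];print("handle",len(p),p.mean(0),p.min(0),p.max(0))
    r=cv2.minAreaRect(p[:,:2].astype(np.float32));print(r)
    c=p[:,:2]-p[:,:2].mean(0);print(" dir",np.linalg.svd(c)[2][0])
    m=(H>98)&(H<118)&(S>90)&(W[...,2]>.0)&(W[...,2]<.1)&(W[...,1]<-.15)&(W[...,0]>.3)&(W[...,0]<1)
    p=W[m]; print("blue",len(p)); 
    t=p[(p[:,2]>.072)]
    if len(t)>5: print(" rim",len(t),circ(t),t.min(0),t.max(0))
    m=(W[...,2]>.085)&(W[...,2]<.1)&(W[...,0]>.3)&(W[...,0]<1.)&(abs(W[...,1])<.2)
    p=W[m].astype(np.float32);print("lid",len(p),cv2.minAreaRect(p[:,:2]),np.median(p[:,2]))
    m=(W[...,2]>.14)&(W[...,2]<.28)&(W[...,0]>.5)&(W[...,0]<.72)&(W[...,1]<-.05)&(W[...,1]>-.25)
    p=W[m]; 
    for lo in np.arange(.14,.27,.02):
        q=p[(p[:,2]>=lo)&(p[:,2]<lo+.02)]
        if len(q):print(" rod",lo,len(q),np.median(q,0))
    m=(W[...,2]>.06)&(W[...,2]<.1)&(W[...,1]<-.2)&(W[...,1]>-.4)&(W[...,0]>.35)&(W[...,0]<.8)
    cv2.imwrite(f"pics/mask_{n}.png",m.astype(np.uint8)*255)
    k,lab,st,ce=cv2.connectedComponentsWithStats(m.astype(np.uint8))
    for i in range(1,k):
        if st[i,4]>30: q=W[lab==i]; print(" obj",st[i],q.mean(0),q.min(0),q.max(0))
E
python3 m.py
```

```text
top
handle 120 [ 0.50311885 -0.00631397  0.1396379 ] [ 0.49153845 -0.06278233  0.13488191] [0.51253659 0.04865029 0.14492472]
((0.5032453536987305, -0.006996624171733856), (0.00795374158769846, 0.11252989619970322), 8.274362564086914)
 dir [ 0.13452105 -0.99091074]
blue 216
 rim 54 (array([ 0.53471343, -0.31711863]), np.float64(0.036559416658381035)) [ 0.49968323 -0.35246739  0.07292461] [ 0.56943694 -0.27958316  0.08645591]Traceback (most recent call last):
  File "m.py", line 14, in <module>
    p=W[m].astype(np.float32);print("lid",len(p),cv2.minAreaRect(p[:,:2]),np.median(p[:,2]))
                                                 ~~~~~~~~~~~~~~~^^^^^^^^^
cv2.error: OpenCV(4.12.0) /io/opencv/modules/imgproc/src/convhull.cpp:143: error: (-215:Assertion failed) total >= 0 && (depth == CV_32F || depth == CV_32S) in function 'convexHull'
```

```bash
python3 - <<'E'
from h import *
d,W=cloud("top"); save(d,"pics/top1.png",4,(280,110,480,250)); print(W[190,458],W[182,458],W[198,458],W[120,300],W[165,330],W[230,441])
E
```

```text
[ 0.54538647 -0.34194086  0.00566232] [ 0.5651284  -0.32929889  0.0408237 ] [ 0.52085515 -0.34055287  0.00895715] [0.74913572 0.13975172 0.0043207 ] [0.59711411 0.04906222 0.0993413 ] [ 0.42348174 -0.2616157   0.09374708]
```

```bash
sed -i 's/>.085)&(W\[...,2\]<.1)/>.085)\&(W[...,2]<.108)/; s/p=W\[m\].astype(np.float32)/p=np.ascontiguousarray(W[m],dtype=np.float32)/; s/cv2.minAreaRect(p\[:,:2\])/cv2.minAreaRect(np.ascontiguousarray(p[:,:2]))/' m.py; python3 m.py
```

```text
top
handle 120 [ 0.50308122 -0.00655686  0.13989251] [ 0.49134166 -0.06281452  0.13591249] [0.51235127 0.04861493 0.14471166]
((0.5032222867012024, -0.0069670118391513824), (0.007987331598997116, 0.11239229887723923), 8.427473068237305)
 dir [ 0.13432639 -0.99093714]
blue 216
 rim 52 (array([ 0.53452783, -0.3169374 ]), np.float64(0.03635280758366256)) [ 0.49728455 -0.34014579  0.07358044] [ 0.57173149 -0.27891441  0.08531217]
lid 7879 ((0.6472771167755127, -0.013575509190559387), (0.35294657945632935, 0.38688796758651733), 87.521728515625) 0.09452203
 rod 0.14 58 [ 0.62733279 -0.0893342   0.14736911]
 rod 0.16 8 [ 0.62691244 -0.08884565  0.17170952]
 rod 0.18 8 [ 0.62619288 -0.08877474  0.19093474]
 rod 0.19999999999999998 8 [ 0.62561228 -0.08884797  0.20831805]
 rod 0.21999999999999997 13 [ 0.62621066 -0.0891463   0.226548  ]
 rod 0.23999999999999996 28 [ 0.62899788 -0.09130011  0.25668815]
 rod 0.25999999999999995 1 [ 0.63136228 -0.09679852  0.26024861]
 obj [467  99  23  34 242] [ 0.74943417 -0.36784106  0.08000914] [ 0.70757019 -0.39942398  0.06008395] [ 0.79928491 -0.34898402  0
[... 1216 characters left out ...]
 rod 0.21999999999999997 56 [ 0.62400963 -0.09732537  0.23047198]
 rod 0.23999999999999996 58 [ 0.62497383 -0.09716355  0.25058925]
 obj [433 306  46  44 966] [ 0.64298605 -0.28627171  0.07465551] [ 0.60203421 -0.32620741  0.06002083] [ 0.68150425 -0.24586758  0.08603914]
 obj [ 314  326   40   43 1356] [ 0.41781191 -0.28185484  0.08233566] [ 0.38639125 -0.30836188  0.06000274] [ 0.45355255 -0.24237943  0.09239802]
 obj [382 334  48  46 862] [ 0.53288921 -0.31897569  0.07219331] [ 0.4925328  -0.35921893  0.06005073] [ 0.57236266 -0.27907578  0.08175598]
 obj [522 351   8  26  70] [ 0.71478529 -0.38947011  0.07971442] [ 0.70640984 -0.3996845   0.06047659] [ 0.73113216 -0.37247654  0.09932612]
```

View pics/top1.png

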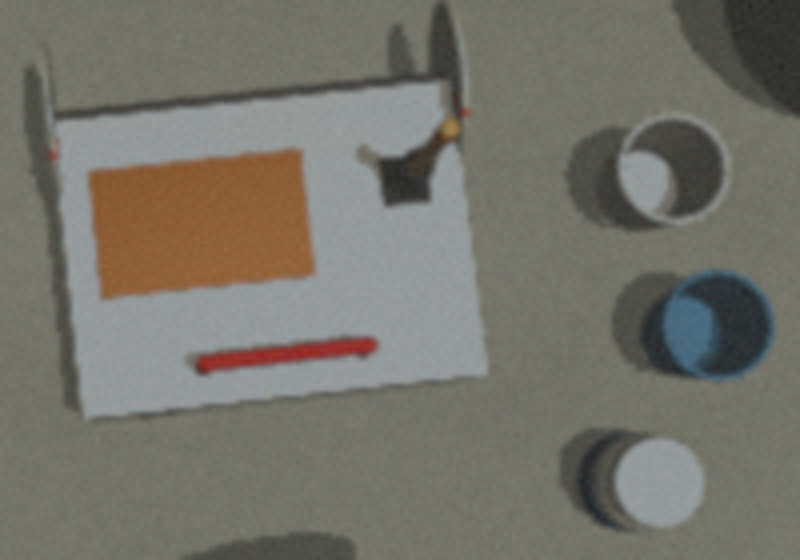

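Estimates so far: cup at about (0.533,-0.319), handle (0.504,-0.007), rod about (0.628,-0.092), box yaw about 7.5°. They fit the given sizes, so I'll move up and over towards the rod.

Call:
drive_tool([
  {"fingers":91,"offset":[-40,0,0],"roll":0},
  {"fingers":91,"offset":[-40,0,0],"roll":0},
  {"fingers":91,"offset":[-40,0,0],"roll":0},
  {"fingers":91,"offset":[0,-23,-30],"roll":0},
  {"fingers":91,"offset":[0,-23,-30],"roll":0},
  {"fingers":91,"offset":[0,-23,-30],"roll":0},
  {"fingers":91,"offset":[0,-23,-30],"roll":0},
  {"fingers":91,"offset":[0,-23,-30],"roll":0},
  {"fingers":91,"offset":[0,-23,-30],"roll":0},
  {"fingers":91,"offset":[0,-23,-30],"roll":0},
  {"fingers":91,"offset":[0,-23,-30],"roll":0},
  {"fingers":91,"offset":[0,-23,-30],"roll":0},
  {"fingers":91,"offset":[0,-23,-30],"roll":0},
  {"fingers":91,"offset":[0,-23,-30],"roll":0},
  {"fingers":91,"offset":[0,-23,-30],"roll":0},
  {"fingers":91,"offset":[0,-23,-30],"roll":0},
  {"fingers":91,"offset":[0,-23,-30],"roll":0},
])

```text
time_s: 1.77
position: [0.5066, -0.2539, 0.3524]
tool_rot: [[0.004, 0.226, -0.974], [-0.002, -0.974, -0.226], [-1.0, 0.003, -0.003]]
ft_force: [0.6, -1.7, -0.1]
gripper_width: 0.0907
```

Call:
drive_tool([
  {"fingers":60,"offset":[0,0,0],"roll":-0.122},
  {"fingers":60,"offset":[0,0,0],"roll":-0.122},
  {"fingers":60,"offset":[0,0,0],"roll":-0.122},
  {"fingers":60,"offset":[0,0,0],"roll":-0.122},
  {"fingers":60,"offset":[0,0,0],"roll":-0.122},
  {"fingers":60,"offset":[0,0,0],"roll":-0.122},
  {"fingers":60,"offset":[0,0,0],"roll":-0.122},
  {"fingers":60,"offset":[0,0,0],"roll":-0.122},
  {"fingers":60,"offset":[0,0,0],"roll":-0.122},
  {"fingers":60,"offset":[0,0,0],"roll":-0.122},
  {"fingers":60,"offset":[0,0,0],"roll":-0.122},
  {"fingers":60,"offset":[0,0,0],"roll":-0.122},
])

```text
time_s: 2.77
position: [0.5111, -0.2456, 0.3528]
tool_rot: [[0.005, 0.988, 0.154], [-0.002, 0.154, -0.988], [-1.0, 0.005, 0.003]]
ft_force: [-0.6, 0.5, -0.1]
gripper_width: 0.0601
```

```bash
python3 - <<'E'
from h import *
s=ctrl.read_state();print(s["time_s"],s["position"],s["tool_rot"],s["qpos"])
d,W=cloud("wrist");save(d,"pics/w1.png");print(d["tool_from_camera"],d["fx"])
np.save("w1.npy",W);np.save("w1f.npy",d["frame"])
E
```

```text
2.7667 [ 0.51106988 -0.24563331  0.35280865] [[ 0.00497805  0.98811953  0.15360666]
 [-0.00181328  0.15361724 -0.98812877]
 [-0.99998597  0.00464043  0.00255646]] [-2.80444294e+01  1.83507702e+00  1.09476543e+02  4.56104084e-02
  6.83878069e+01 -3.68974828e+01]
[[ 8.18464389e-04 -2.89389915e-01  9.57210952e-01 -1.59798428e-01]
 [ 9.99998579e-01  1.64765463e-03 -3.56920896e-04 -5.57124914e-04]
 [-1.47386375e-03  9.57209884e-01  2.89390853e-01 -8.31753201e-02]
 [ 0.00000000e+00  0.00000000e+00  0.00000000e+00  1.00000000e+00]] 296.4505862622175
```

View pics/w1.png

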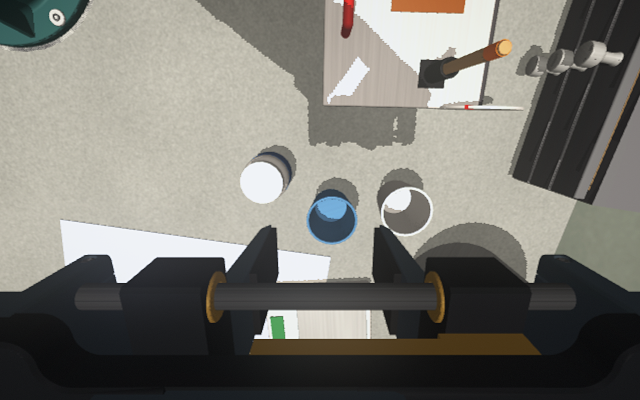

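The wrist view shows the rod's orange end at (503,47), the holder at (432,72) and the handle end at (347,15). The blue cup is at (332,219), between the jar at (262,182) and the white cup at (406,211).

```bash
python3 - <<'E'
from h import *
W=np.load("w1.npy");f=cv2.cvtColor(np.load("w1f.npy"),cv2.COLOR_RGB2HSV);H,S,V=[f[...,i].astype(int) for i in range(3)]
v,u=np.mgrid[0:400,0:640]
m=(H>95)&(H<118)&(S>70)&(v<246)&(v>175)&(u>300)&(u<362)&(W[...,2]>.074)&(W[...,2]<.095)
p=W[m];print("cup rim",len(p),circ(p),np.median(p[:,2]),p.min(0),p.max(0))
m=(W[...,2]>.1)&(v<95)&(u>410)&(u<516)
p=W[m]
m2=(W[...,2]>.0845)&(W[...,2]<.105)&(v<110)&(u>320)&(u<500); q=W[m2];print("lid z",np.median(q[:,2]),cv2.minAreaRect(np.ascontiguousarray(q[:,:2],dtype=np.float32)))
for lo in np.arange(.11,.28,.015):
    q=p[(p[:,2]>=lo)&(p[:,2]<lo+.015)]
    if len(q):print(lo,len(q),np.median(q,0),q.min(0)[:2],q.max(0)[:2])
# lid right edge row
e=[]
for c in range(335,420,5):
    col=np.where((W[:120,c,2]>.08)&(W[:120,c,2]<.105))[0]
    if len(col): e.append(W[col.max(),c])
e=np.array(e);print("edge",np.polyfit(e[:,0],e[:,1],1),e[0],e[-1])
E
```

```text
cup rim 426 (array([ 0.5333521, -0.3174308]), np.float64(0.037203668685155844)) 0.0794286433660058 [ 0.49484763 -0.35711219  0.07400157] [ 0.57258408 -0.27873048  0.08177003]
lid z 0.09312418306856424 ((0.590217649936676, -0.07413731515407562), (0.21761175990104675, 0.1286037266254425), 8.200923919677734)
0.11 82 [ 0.61686553 -0.09646934  0.11873983] [ 0.61477131 -0.10282004] [ 0.6279395  -0.08298079]
0.125 103 [ 0.61785963 -0.09511526  0.13227343] [ 0.61470171 -0.10270237] [ 0.63455789 -0.08221104]
0.14 264 [ 0.62102699 -0.09490806  0.15087664] [ 0.61431438 -0.10272078] [ 0.63751476 -0.08074475]
0.155 69 [ 0.62168787 -0.09450719  0.16294877] [ 0.62017288 -0.09739277] [ 0.62962676 -0.08692087]
0.16999999999999998 74 [ 0.62162227 -0.09380669  0.17800481] [ 0.61986455 -0.09741513] [ 0.62914075 -0.08665501]
0.185 89 [ 0.62143787 -0.09447435  0.19281377] [ 0.6202117  -0.09760753] [ 0.62891798 -0.08659893]
0.2 102 [ 0.62158705 -0.09397392  0.20754389] [ 0.62001417 -0.09743472] [ 0.62846895 -0.08647181]
0.215 120 [ 0.62182045 -0.09400672  0.22278331] [ 0.6200827  -0.09748999] [ 0.62982297 -0.08621144]
0.22999999999999998 136 [ 0.62150098 -0.09438711  0.23816134] [ 0.61970889 -0.09789014] [ 0.62847242 -0.08724313]
0.245 326 [ 0.62391791 -0.09262598  0.25588484] [ 0.61959311 -0.09777505] [ 0.63305895 -0.08533948]
edge [ 0.14421949 -0.22361329] [ 0.50922728 -0.1497956   0.09170039] [ 0.61622793 -0.13450367  0.0917267 ]
```

Call:
drive_tool([
  {"fingers":50,"offset":[0,34,-33],"roll":0},
  {"fingers":50,"offset":[0,34,-33],"roll":0},
  {"fingers":50,"offset":[0,34,-33],"roll":0},
  {"fingers":50,"offset":[0,24,-25],"roll":0},
  {"fingers":50,"offset":[0,8,-8],"roll":0},
  {"fingers":50,"offset":[0,0,0],"roll":0},
])

```text
time_s: 3.32
position: [0.6176, -0.1002, 0.3535]
tool_rot: [[0.006, 0.99, 0.142], [-0.003, 0.142, -0.99], [-1.0, 0.006, 0.004]]
ft_force: [0.2, -0.1, 0.0]
gripper_width: 0.0498
```

Call:
drive_tool([
  {"fingers":50,"offset":[0,9,-7],"roll":0},
  {"fingers":50,"offset":[20,0,0],"roll":0},
  {"fingers":50,"offset":[30,0,0],"roll":0},
  {"fingers":50,"offset":[30,0,0],"roll":0},
  {"fingers":50,"offset":[0,0,0],"roll":0},
])

```text
time_s: 3.73
position: [0.6272, -0.0939, 0.2734]
tool_rot: [[0.011, 0.991, 0.133], [-0.004, 0.133, -0.991], [-1.0, 0.01, 0.005]]
ft_force: [-0.5, 0.9, -0.9]
gripper_width: 0.0503
```

```bash
python3 - <<'E'
from h import *
s=ctrl.read_state();print(s["time_s"],s["position"])
d,W=cloud("wrist");save(d,"pics/w2.png")
T=(W-s["position"])@s["tool_rot"]
m=(W[...,2]>.18)&(W[...,2]<.262)&(abs(T[...,1])<.022)&(abs(T[...,2])<.03)
for lo in (.18,.20,.22,.24):
    k=m&(W[...,2]>lo)&(W[...,2]<lo+.02);print(lo,k.sum(),W[k].min(0) if k.any() else'',W[k].max(0) if k.any() else '',np.median(T[k],0))
E
```

```text
3.7333 [ 0.6272215  -0.09388088  0.27336711]
0.18 91 [ 0.6238556  -0.09234735  0.18020199] [ 0.63535157 -0.08696737  0.19990454] [ 0.08286838  0.00144929 -0.00616525]
0.2 113 [ 0.62342033 -0.09331587  0.20008401] [ 0.63536422 -0.08682518  0.21974753] [ 0.06249013  0.00134974 -0.00607819]
0.22 143 [ 0.62344297 -0.09318985  0.22003619] [ 0.6349795  -0.08661876  0.23996622] [ 0.04330376  0.00128362 -0.0059185 ]
0.24 360 [ 0.62343181 -0.09839959  0.24017567] [ 0.63542442 -0.08643567  0.25997599] [ 0.01567146  0.00189176 -0.00446882]
```

View pics/w2.png

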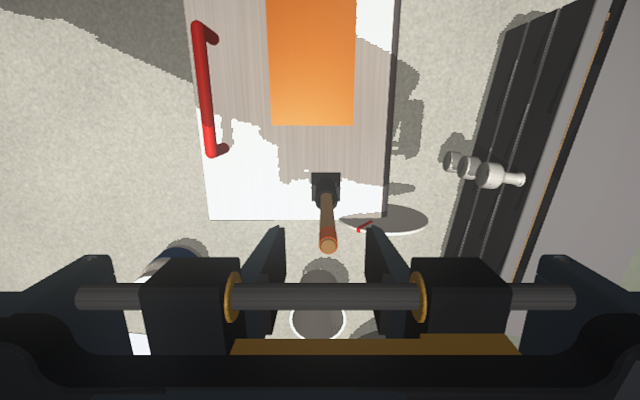

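Wrist view: the rod at (328,240) is centred between the fingers, about 1.5 mm off, and the handle is at (205,90). I'll go down and grip it.

Call:
drive_tool([
  {"fingers":50,"offset":[25,2,0],"roll":0},
  {"fingers":50,"offset":[20,0,0],"roll":0},
  {"fingers":50,"offset":[6,0,0],"roll":0},
  {"fingers":8,"offset":[0,0,0],"roll":0},
  {"fingers":8,"offset":[0,0,0],"roll":0},
  {"fingers":8,"offset":[0,0,0],"roll":0},
  {"fingers":8,"offset":[0,0,0],"roll":0},
  {"fingers":8,"offset":[0,0,0],"roll":0},
], grip_force=12)

```text
time_s: 4.45
position: [0.6362, -0.0981, 0.2383]
tool_rot: [[0.026, 0.992, 0.126], [-0.007, 0.126, -0.992], [-1.0, 0.025, 0.011]]
ft_force: [0.3, 0.0, -0.1]
gripper_width: 0.0189
```

```bash
python3 - <<'E'
from h import *
W=0
d,W=cloud("wrist");save(d,"pics/w3.png")
f=cv2.cvtColor(d["frame"],cv2.COLOR_RGB2HSV);H,S,V=[f[...,i].astype(int) for i in range(3)]
m=((H<6)|(H>174))&(S>150)&(W[...,2]>.125)&(W[...,2]<.15)&(W[...,0]<.56)&(W[...,0]>.45)&(abs(W[...,1])<.1)
p=W[m];print(len(p),cv2.minAreaRect(np.ascontiguousarray(p[:,:2],dtype=np.float32)),p[:,2].max())
print(ctrl.read_state()["position"])
E
```

```text
2368 ((0.502499520778656, -0.008588023483753204), (0.010894005186855793, 0.1183829978108406), 7.265543460845947) 0.1413160344043341
[ 0.63622797 -0.09817487  0.23840501]
```

View pics/w3.png

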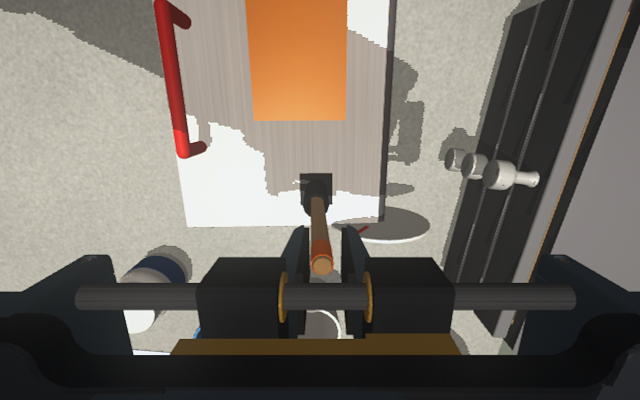

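```bash
cat > rod.py <<'E'
from h import *
s=ctrl.read_state();print(s["time_s"],s["position"],s["gripper_width"],s["ft_force"],"tilt",s["tool_rot"][:2,0])
d,W=cloud("wrist")
T=(W-s["position"])@s["tool_rot"]
m=(W[...,2]>.16)&(W[...,2]<.265)&(abs(T[...,1])<.022)&(T[...,2]<.02)&(T[...,2]>-.03)
for lo in (.16,.18,.20,.22,.24):
    k=m&(W[...,2]>lo)&(W[...,2]<lo+.02)
    if k.sum()>5:print(lo,k.sum(),"mid xy",(W[k].min(0)+W[k].max(0))[:2]/2,"zmax",W[k][:,2].max(),"tool y rng",T[k].min(0),T[k].max(0))
E
python3 rod.py
```

```text
4.5 [ 0.63622797 -0.09817487  0.23840501] 0.01535816644347863 [ 0.46037242 -0.84398617  0.30184733] tilt [ 0.02661371 -0.00725038]
0.16 114 mid xy [ 0.63032543 -0.08952308] zmax 0.1798874595280474 tool y rng [ 0.05820703 -0.01249987 -0.01362048] [ 0.07799214 -0.00081437 -0.00717373]
0.18 133 mid xy [ 0.6313001 -0.0890892] zmax 0.19990140849201687 tool y rng [ 0.03817751 -0.0107892  -0.01308786] [ 0.05794013  0.00065154 -0.00784481]
0.2 183 mid xy [ 0.63232201 -0.08938477] zmax 0.2197210957885014 tool y rng [ 0.01846149 -0.00995357 -0.01314607] [ 0.03821797  0.00251899 -0.00669084]
0.22 554 mid xy [ 0.63297897 -0.09594021] zmax 0.23999764705382054 tool y rng [-0.00197482 -0.01813324 -0.01898891] [0.01817342 0.01604381 0.01492785]
0.24 1331 mid xy [ 0.63240218 -0.09335808] zmax 0.25998737713554426 tool y rng [-0.0220867  -0.01980062 -0.01909426] [-0.00152713  0.0176707   0.01034856]
```

Call:
drive_tool([
  {"fingers":35,"offset":[0,-3,-4],"roll":0},
  {"fingers":35,"offset":[6,-3,-4],"roll":0},
  {"fingers":35,"offset":[6,-3,-2],"roll":0},
  {"fingers":35,"offset":[4,0,0],"roll":0},
])

```text
time_s: 4.88
position: [0.6257, -0.0885, 0.2218]
tool_rot: [[0.028, 0.992, 0.126], [-0.008, 0.126, -0.992], [-1.0, 0.027, 0.011]]
ft_force: [-0.4, -0.2, -1.1]
gripper_width: 0.0342
```

```bash
python3 rod.py
```

```text
4.8833 [ 0.62571913 -0.0884822   0.22179951] 0.03421526154956176 [-0.44607988 -0.21758757 -1.11093375] tilt [ 0.02801552 -0.00750683]
0.16 140 mid xy [ 0.62743983 -0.08896689] zmax 0.17977532354209794 tool y rng [ 0.04199568 -0.0056139  -0.00273229] [0.06131405 0.00578309 0.00222405]
0.18 186 mid xy [ 0.62767682 -0.08926094] zmax 0.19995564191230103 tool y rng [ 0.02183019 -0.00523024 -0.00254287] [0.04180871 0.00662611 0.00408309]
0.2 510 mid xy [ 0.62356409 -0.08677019] zmax 0.21996873018228597 tool y rng [ 0.00145324 -0.02192828 -0.01861193] [0.02183014 0.02197409 0.01574928]
0.22 963 mid xy [ 0.62318162 -0.08579804] zmax 0.23998482895118606 tool y rng [-0.01884101 -0.02198187 -0.01895066] [0.00208337 0.02189463 0.01408847]
0.24 886 mid xy [ 0.62264625 -0.08664665] zmax 0.2599979202629507 tool y rng [-0.03895563 -0.02199377 -0.01897101] [-0.01787599  0.02199473  0.01598122]
```

Call:
drive_tool([
  {"fingers":6,"offset":[0,0,3],"roll":0},
  {"fingers":6,"offset":[0,0,0],"roll":0},
  {"fingers":6,"offset":[0,0,0],"roll":0},
  {"fingers":6,"offset":[0,0,0],"roll":0},
  {"fingers":6,"offset":[0,0,0],"roll":0},
], grip_force=12)

```text
time_s: 5.35
position: [0.6257, -0.0918, 0.2198]
tool_rot: [[0.025, 0.992, 0.126], [-0.007, 0.126, -0.992], [-1.0, 0.024, 0.01]]
ft_force: [0.5, 1.3, 0.8]
gripper_width: 0.0113
```

Call:
drive_tool([
  {"fingers":6,"offset":[-10,0,0],"roll":0},
  {"fingers":6,"offset":[-15,0,0],"roll":0},
  {"fingers":6,"offset":[-15,0,0],"roll":0},
  {"fingers":6,"offset":[-15,0,0],"roll":0},
  {"fingers":6,"offset":[-15,0,0],"roll":0},
  {"fingers":6,"offset":[-15,0,0],"roll":0},
  {"fingers":6,"offset":[0,0,0],"roll":0},
])

```text
time_s: 5.93
position: [0.6243, -0.0913, 0.3129]
tool_rot: [[0.028, 0.992, 0.126], [-0.007, 0.126, -0.992], [-1.0, 0.027, 0.011]]
ft_force: [0.2, 0.2, 0.5]
gripper_width: 0.0115
```

```bash
python3 - <<'E'
from h import *
s=ctrl.read_state();print(s)
d,W=cloud("wrist");save(d,"pics/w4.png");d,W=cloud("side");save(d,"pics/s4.png",3,(300,130,500,330))
E
```

```text
{'time_s': 5.9333, 'qpos': array([-10.39340223,   9.61649119, 105.15139428,  -0.12828845,
        63.5637145 , -17.57276752]), 'qd': array([-0.05579832,  0.30477147,  1.11220409, -0.05545177, -1.31330622,
       -0.03277324]), 'joint_efforts': array([ 2.43904005e-02, -5.94449329e+01, -4.40269196e+01,  4.84692212e-02,
        5.85302487e-01, -2.24657095e-03]), 'position': array([ 0.62428675, -0.09134049,  0.31291644]), 'tool_rot': array([[ 0.02827647,  0.99165456,  0.12578421],
       [-0.0072247 ,  0.12603398, -0.99199962],
       [-0.99957403,  0.0271415 ,  0.0107282 ]]), 'ft_force': array([0.18399294, 0.2314927 , 0.51154033]), 'wrist_torque': array([ 0.00923629, -0.11303039, -0.00513566]), 'gripper_width': 0.01145870552115718}
```

View pics/w4.png

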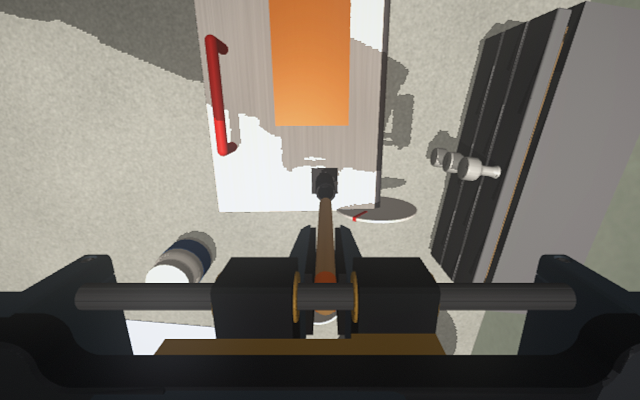

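View pics/s4.png

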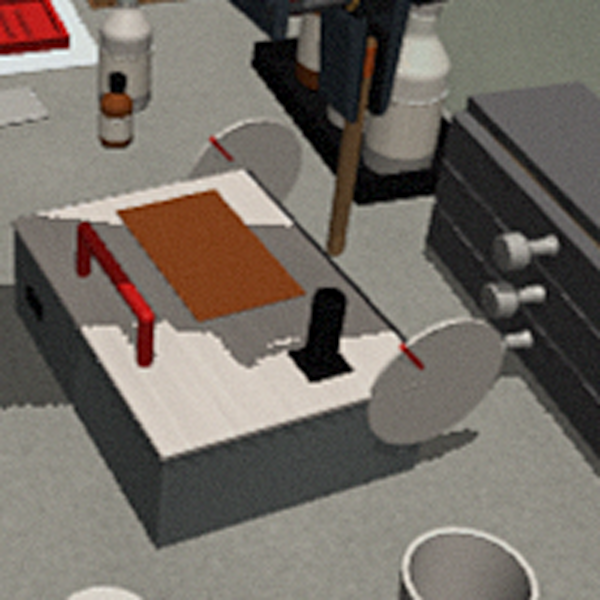

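The rod is out of the holder, with its foot at about z 0.19. The wrist view shows it held between the fingers, and the side view shows the holder empty. I'll move it over the cup now.

Call:
drive_tool([
  {"fingers":6,"offset":[0,-8,16],"roll":0},
  {"fingers":6,"offset":[0,-13,27],"roll":0},
  {"fingers":6,"offset":[0,-13,27],"roll":0},
  {"fingers":6,"offset":[0,-13,27],"roll":0},
  {"fingers":6,"offset":[0,-13,27],"roll":0},
  {"fingers":6,"offset":[0,-13,27],"roll":0},
  {"fingers":6,"offset":[0,-13,27],"roll":0},
  {"fingers":6,"offset":[0,-8,16],"roll":0},
  {"fingers":6,"offset":[0,-4,8],"roll":0},
  {"fingers":6,"offset":[0,0,0],"roll":0},
])

```text
time_s: 6.87
position: [0.5442, -0.3104, 0.2985]
tool_rot: [[0.013, 0.992, 0.129], [-0.001, 0.129, -0.992], [-1.0, 0.013, 0.003]]
ft_force: [-0.2, -0.3, -1.2]
gripper_width: 0.0118
```

```bash
python3 - <<'E'
from h import *
s=ctrl.read_state();print(s["position"],s["tool_rot"])
t=np.array([.548,-.317,s["position"][2]]);print((t-s["position"])@s["tool_rot"]*1e3)
d,W=cloud("wrist");save(d,"pics/w5.png");d,W=cloud("side");save(d,"pics/s5.png",3,(300,200,500,400))
E
```

```text
[ 0.5442085  -0.31041243  0.29852272] [[ 1.31334021e-02  9.91582932e-01  1.28805291e-01]
 [-8.30580677e-04  1.28827175e-01 -9.91666713e-01]
 [-9.99913408e-01  1.29169745e-02  2.51552872e-03]]
[0.05526675 2.91092538 7.02103703]
```

View pics/w5.png

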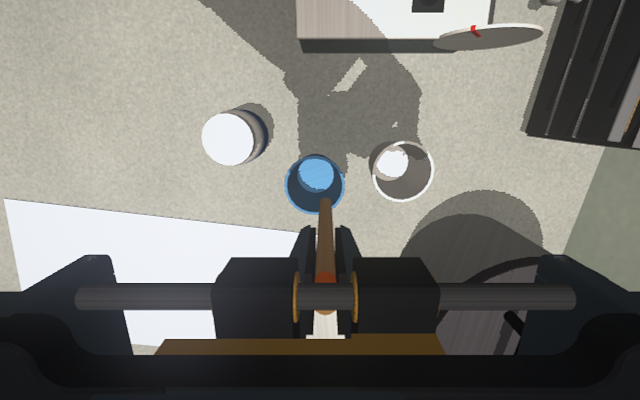

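View pics/s5.png

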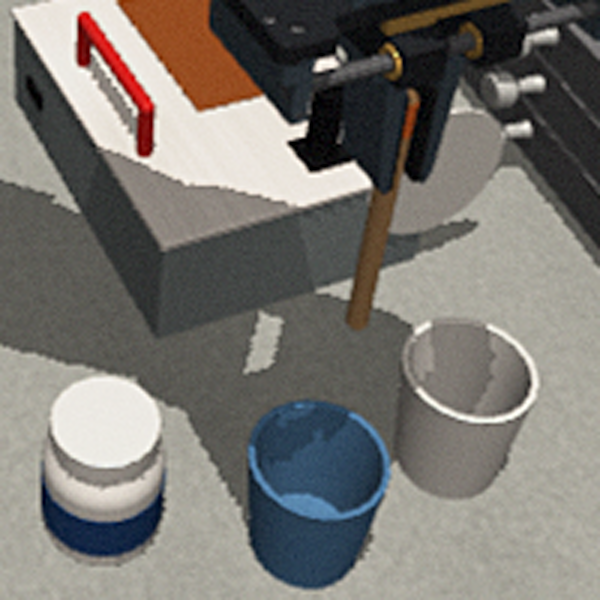

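Call:
drive_tool([
  {"fingers":6,"offset":[10,1,4],"roll":0},
  {"fingers":6,"offset":[15,1,3],"roll":0},
  {"fingers":6,"offset":[15,0,0],"roll":0},
  {"fingers":6,"offset":[15,0,0],"roll":0},
  {"fingers":6,"offset":[8,0,0],"roll":0},
  {"fingers":6,"offset":[0,0,0],"roll":0},
])

```text
time_s: 7.47
position: [0.5511, -0.3108, 0.2281]
tool_rot: [[0.013, 0.991, 0.136], [0.0, 0.136, -0.991], [-1.0, 0.013, 0.001]]
ft_force: [0.2, 1.4, -1.2]
gripper_width: 0.0115
```

```bash
cat > cup.py <<'E'
from h import *
import sys
s=ctrl.read_state();print(s["time_s"],s["position"],s["tool_rot"][:,0],s["gripper_width"],s["ft_force"])
d,W=cloud("wrist");save(d,f"pics/w{sys.argv[1]}.png")
f=cv2.cvtColor(d["frame"],cv2.COLOR_RGB2HSV);H,S,V=[f[...,i].astype(int) for i in range(3)]
v,u=np.mgrid[0:400,0:640]
m=(H>95)&(H<118)&(S>70)&(v<260)&(W[...,2]>.072)&(W[...,2]<.09)&(abs(W[...,0]-.533)<.06)&(abs(W[...,1]+.32)<.06)
p=W[m]
if len(p)>20:print("rim",len(p),circ(p),p.min(0),p.max(0))
m=(H>4)&(H<22)&(S>60)&(v<300)&(abs(u-322)<45)&(abs(W[...,0]-.545)<.04)&(abs(W[...,1]+.32)<.04)&(W[...,2]>.01)
p=W[m]
if len(p):
  print("rod zmin",p[:,2].min())
  for lo in np.arange(0.0,.2,.02):
    q=p[(p[:,2]>=lo)&(p[:,2]<lo+.02)]
    if len(q)>8:print(" %.2f"%lo,len(q),q.min(0)[:2],q.max(0)[:2])
d,W=cloud("side");save(d,f"pics/s{sys.argv[1]}.png",3,(300,200,500,400))
E
python3 cup.py 6
```

```text
7.4667 [ 0.55107732 -0.31084152  0.22808731] [ 1.28071932e-02  4.71447100e-04 -9.99917873e-01] 0.011485653123967009 [ 0.16730768  1.42752852 -1.22519717]
rim 797 (array([ 0.53314123, -0.31785672]), np.float64(0.03694135740478969)) [ 0.49406255 -0.3569199   0.07201146] [ 0.57252492 -0.27919095  0.08274355]
rod zmin 0.05429934386282265
 0.10 32 [ 0.54676621 -0.30823108] [ 0.55643278 -0.30522495]
 0.12 79 [ 0.54610173 -0.31067906] [ 0.55712507 -0.30567044]
 0.14 107 [ 0.54615637 -0.31013796] [ 0.55681515 -0.30596645]
 0.16 130 [ 0.5458085  -0.31264069] [ 0.55719458 -0.30687798]
 0.18 172 [ 0.54552114 -0.31363931] [ 0.55692702 -0.30730274]
```

View pics/s6.png

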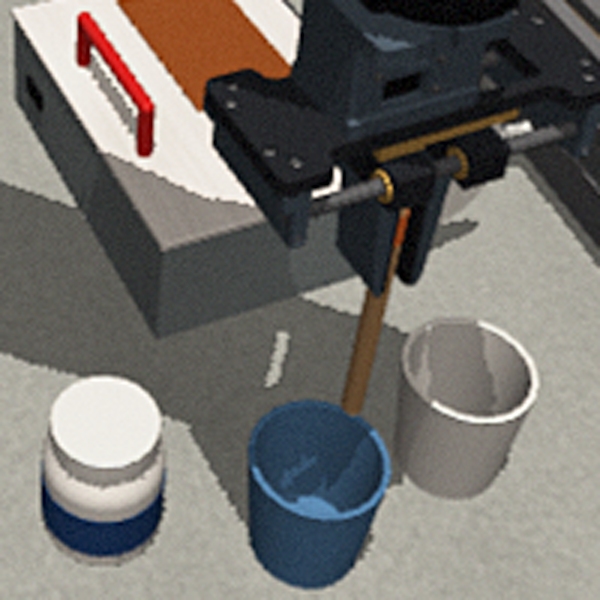

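Call:
drive_tool([
  {"fingers":6,"offset":[8,-2,3],"roll":0},
  {"fingers":6,"offset":[15,-1,3],"roll":0},
  {"fingers":6,"offset":[15,0,0],"roll":0},
  {"fingers":6,"offset":[15,0,0],"roll":0},
  {"fingers":6,"offset":[15,0,0],"roll":0},
  {"fingers":6,"offset":[15,0,0],"roll":0},
  {"fingers":6,"offset":[6,0,0],"roll":0},
  {"fingers":6,"offset":[0,0,0],"roll":0},
])

```text
time_s: 8.23
position: [0.5522, -0.3208, 0.136]
tool_rot: [[0.02, 0.991, 0.135], [-0.004, 0.136, -0.991], [-1.0, 0.019, 0.007]]
ft_force: [0.1, 0.0, -0.2]
gripper_width: 0.0113
```

```bash
python3 cup.py 7
```

```text
8.2333 [ 0.55218133 -0.32078473  0.13603515] [ 0.0202443  -0.00439883 -0.99978539] 0.011346285605909287 [ 0.07991673  0.02600636 -0.15561738]
rim 1361 (array([ 0.53318269, -0.31754763]), np.float64(0.03686238971333076)) [ 0.49422192 -0.35361683  0.07202298] [ 0.57247289 -0.27878302  0.08257315]
rod zmin 0.013935578182914493
 0.02 73 [ 0.5486492  -0.32165206] [ 0.5592822  -0.31583669]
 0.04 94 [ 0.54787882 -0.33376666] [ 0.56160448 -0.31596333]
 0.06 121 [ 0.54728833 -0.33880869] [ 0.56219701 -0.31684615]
 0.08 157 [ 0.54725888 -0.32252034] [ 0.55846846 -0.31737109]
 0.10 209 [ 0.54645787 -0.32397134] [ 0.55833659 -0.31782085]
 0.12 291 [ 0.54606521 -0.32562178] [ 0.55797161 -0.31833682]
 0.14 384 [ 0.54572545 -0.3255541 ] [ 0.55749945 -0.31610183]
 0.16 46 [ 0.54661772 -0.32175466] [ 0.55640898 -0.31532996]
 0.18 9 [ 0.53675927 -0.30455217] [ 0.55950337 -0.30145297]
```

View pics/s7.png

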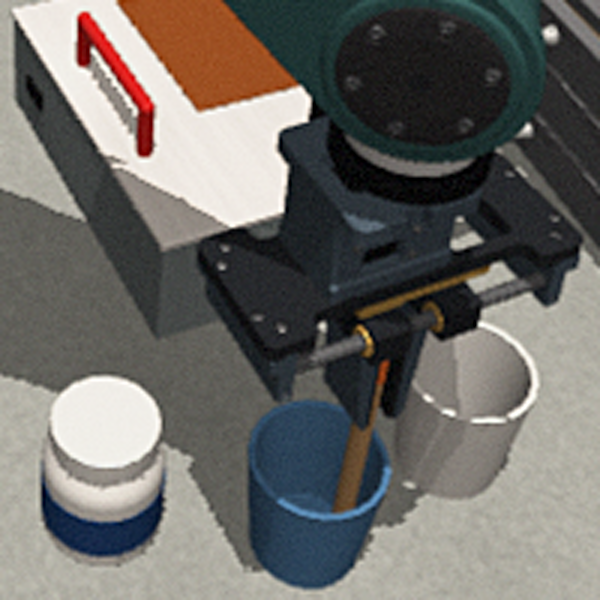

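View pics/w7.png

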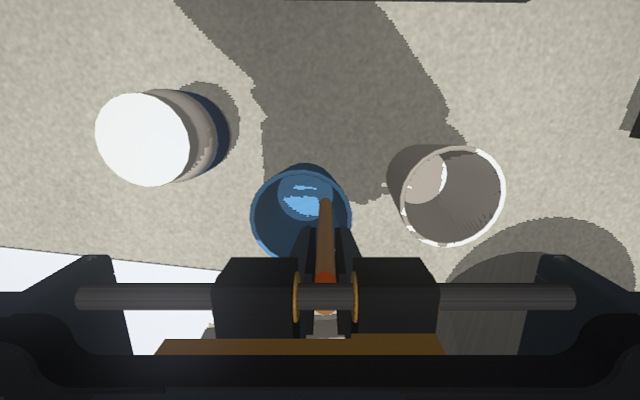

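Call:
drive_tool([
  {"fingers":6,"offset":[3,0,0],"roll":0},
  {"fingers":6,"offset":[3,0,0],"roll":0},
  {"fingers":6,"offset":[2,0,0],"roll":0},
  {"fingers":6,"offset":[0,0,0],"roll":0},
])

```text
time_s: 8.67
position: [0.5541, -0.3221, 0.1316]
tool_rot: [[0.025, 0.99, 0.135], [-0.007, 0.136, -0.991], [-1.0, 0.023, 0.011]]
ft_force: [-1.4, -0.4, -0.5]
gripper_width: 0.0117
```

Call:
drive_tool([
  {"fingers":6,"offset":[2,-1,-1],"roll":0},
  {"fingers":6,"offset":[2,-1,-1],"roll":0},
  {"fingers":6,"offset":[0,0,0],"roll":0},
])

```text
time_s: 8.92
position: [0.5521, -0.3204, 0.1279]
tool_rot: [[0.026, 0.99, 0.135], [-0.008, 0.136, -0.991], [-1.0, 0.025, 0.011]]
ft_force: [0.3, -0.1, -0.0]
gripper_width: 0.0116
```

Call:
drive_tool([
  {"fingers":6,"offset":[2,0,0],"roll":0},
  {"fingers":6,"offset":[0,0,0],"roll":0},
])

```text
time_s: 9.08
position: [0.5532, -0.3211, 0.1273]
tool_rot: [[0.028, 0.99, 0.136], [-0.01, 0.136, -0.991], [-1.0, 0.027, 0.013]]
ft_force: [-0.4, -0.5, -0.5]
gripper_width: 0.0116
```

```bash
python3 cup.py 8
```

```text
9.0833 [ 0.55322961 -0.32112342  0.12730638] [ 0.0281922  -0.00968703 -0.99955558] 0.011637354264728951 [-0.44049607 -0.45725034 -0.4826408 ]
rim 1350 (array([ 0.53312559, -0.31743012]), np.float64(0.03684647366123467)) [ 0.49434559 -0.35154771  0.07201161] [ 0.57270827 -0.27891604  0.08179006]
rod zmin 0.010372916853389355
 0.00 34 [ 0.55037773 -0.31899128] [ 0.56017547 -0.31616996]
 0.02 85 [ 0.54943579 -0.32609321] [ 0.56179088 -0.31618951]
 0.04 109 [ 0.54935493 -0.33187092] [ 0.56244504 -0.31663915]
 0.06 139 [ 0.54853205 -0.33743091] [ 0.56296483 -0.31720619]
 0.08 173 [ 0.54796459 -0.3242098 ] [ 0.55940284 -0.31772647]
 0.10 243 [ 0.54749005 -0.32440698] [ 0.55913207 -0.31826685]
 0.12 346 [ 0.54673328 -0.32580183] [ 0.55901831 -0.31719611]
 0.14 257 [ 0.54655453 -0.3247595 ] [ 0.55844897 -0.31618624]
```

Call:
drive_tool([
  {"fingers":16,"offset":[0,0,0],"roll":0},
  {"fingers":24,"offset":[0,0,0],"roll":0},
  {"fingers":30,"offset":[0,0,0],"roll":0},
  {"fingers":36,"offset":[0,0,0],"roll":0},
])

```text
time_s: 9.52
position: [0.5529, -0.3208, 0.1268]
tool_rot: [[0.028, 0.99, 0.135], [-0.009, 0.136, -0.991], [-1.0, 0.026, 0.013]]
ft_force: [0.4, 0.3, -1.3]
gripper_width: 0.0331
```

```bash
python3 cup.py 9
```

```text
9.5167 [ 0.55290447 -0.3207908   0.12681159] [ 0.02761628 -0.00909682 -0.99957721] 0.033122132635929565 [ 0.40692915  0.2954973  -1.2525713 ]
rim 1519 (array([ 0.53317817, -0.31752405]), np.float64(0.03688279343635892)) [ 0.49448435 -0.34887072  0.07205516] [ 0.57226295 -0.27883461  0.082485  ]
rod zmin 0.010885194901154818
 0.00 32 [ 0.55009512 -0.32328466] [ 0.56152034 -0.31596203]
 0.02 81 [ 0.54983113 -0.32981204] [ 0.56227001 -0.31561279]
 0.04 98 [ 0.54894499 -0.3340294 ] [ 0.56277791 -0.3159315 ]
 0.06 129 [ 0.54816645 -0.33813941] [ 0.56313532 -0.31622329]
 0.08 168 [ 0.54804411 -0.32206134] [ 0.55936655 -0.31613884]
 0.10 227 [ 0.53691345 -0.3329984 ] [ 0.55892147 -0.31651436]
 0.12 309 [ 0.54693494 -0.3227323 ] [ 0.55854417 -0.31639747]
 0.14 312 [ 0.54642327 -0.32112904] [ 0.55802213 -0.31645488]
```

View pics/w9.png

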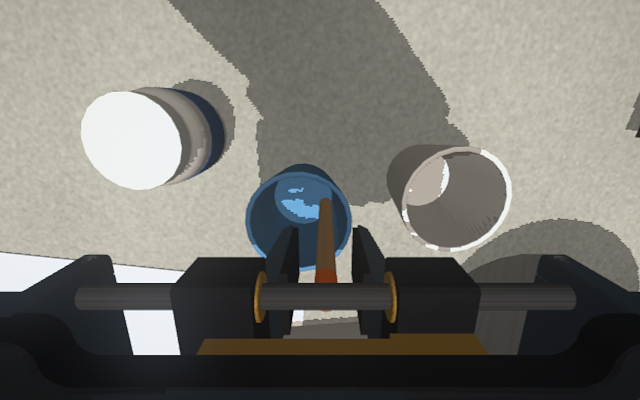

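View pics/s9.png

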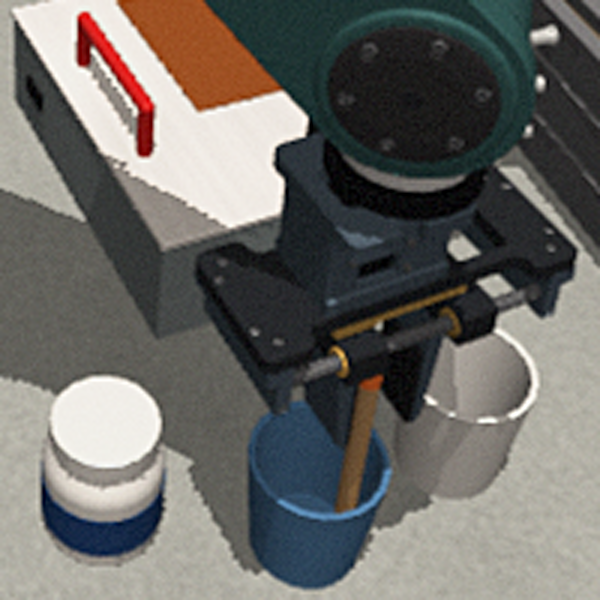

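The wrist and side views show the rod standing free between the open fingers, with its foot inside the cup. I'll now ease it over between the fingers until it leans on the rim.

Call:
drive_tool([
  {"fingers":36,"offset":[0,-6,0],"roll":0},
  {"fingers":36,"offset":[0,-6,0],"roll":0},
  {"fingers":36,"offset":[0,-6,0],"roll":0},
  {"fingers":36,"offset":[0,-6,0],"roll":0},
  {"fingers":36,"offset":[0,0,0],"roll":0},
])

```text
time_s: 10.03
position: [0.5262, -0.3241, 0.1258]
tool_rot: [[0.027, 0.99, 0.136], [-0.009, 0.136, -0.991], [-1.0, 0.026, 0.012]]
ft_force: [-0.9, -0.2, -0.3]
gripper_width: 0.0357
```

```bash
python3 cup.py 10
```

```text
10.0333 [ 0.52623163 -0.3241164   0.12580878] [ 0.0269585  -0.00872151 -0.99959851] 0.03574480206073973 [-0.85886111 -0.19445364 -0.26689764]
rim 1252 (array([ 0.53329048, -0.31741849]), np.float64(0.036804114925784254)) [ 0.49472946 -0.35009273  0.07201244] [ 0.57321256 -0.27886905  0.08216674]
rod zmin 0.010464933459612982
 0.00 38 [ 0.54807098 -0.34301996] [ 0.55894986 -0.31569209]
 0.02 85 [ 0.54262661 -0.32304876] [ 0.55566581 -0.31599724]
 0.04 109 [ 0.53692968 -0.32464239] [ 0.55080293 -0.31647666]
 0.06 138 [ 0.53101549 -0.32480429] [ 0.54546131 -0.31647077]
 0.08 190 [ 0.52417575 -0.32573448] [ 0.53989113 -0.31703454]
 0.10 254 [ 0.50978513 -0.33870884] [ 0.53476927 -0.3171703 ]
 0.12 334 [ 0.50844215 -0.33573724] [ 0.52893514 -0.31751157]
 0.14 509 [ 0.50672125 -0.32835562] [ 0.52365821 -0.31737202]
```

View pics/w10.png

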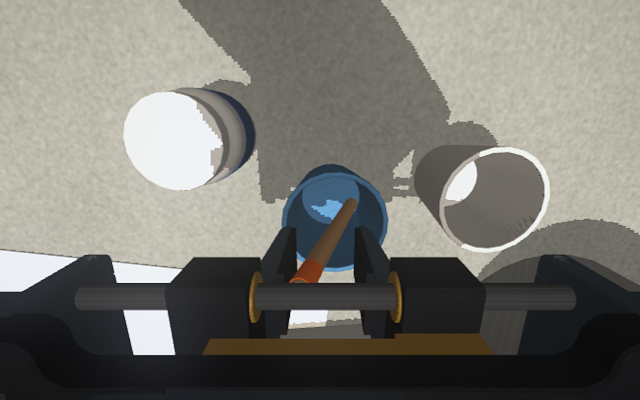

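View pics/s10.png

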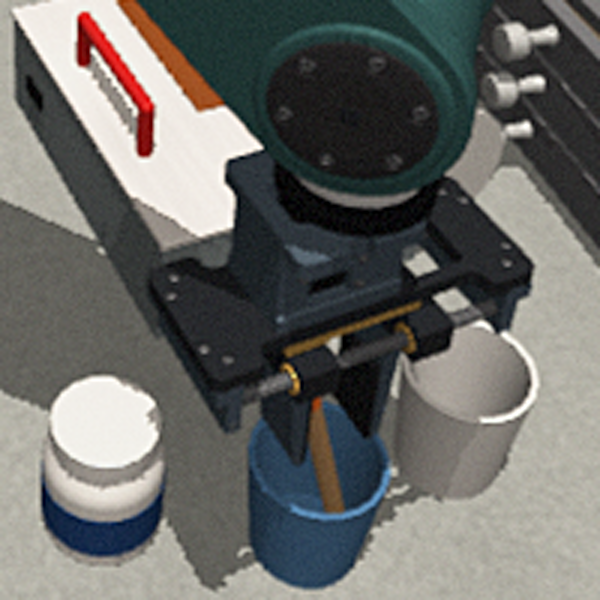

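The rod leans on the -x finger at (320,265), as planned. I'll ease it further.

Call:
drive_tool([
  {"fingers":36,"offset":[0,-7,0],"roll":0},
  {"fingers":36,"offset":[0,-7,0],"roll":0},
  {"fingers":36,"offset":[0,-7,0],"roll":0},
  {"fingers":36,"offset":[0,-7,0],"roll":0},
  {"fingers":36,"offset":[0,-7,0],"roll":0},
  {"fingers":36,"offset":[0,-7,0],"roll":0},
  {"fingers":36,"offset":[0,0,0],"roll":0},
])

```text
time_s: 10.72
position: [0.4813, -0.3304, 0.1248]
tool_rot: [[0.028, 0.99, 0.136], [-0.009, 0.136, -0.991], [-1.0, 0.026, 0.013]]
ft_force: [-0.2, 0.4, -0.1]
gripper_width: 0.0358
```

```bash
python3 cup.py 11
```

```text
10.7167 [ 0.48133445 -0.33038441  0.12482656] [ 0.02773181 -0.00910508 -0.99957393] 0.03579122749323421 [-0.21509728  0.3626261  -0.10726083]
rim 1595 (array([ 0.53279896, -0.31775486]), np.float64(0.03704598413314198)) [ 0.49414941 -0.34645694  0.0720121 ] [ 0.57313868 -0.27892571  0.08188838]
rod zmin 0.06532061114675664
 0.06 50 [ 0.5052901  -0.32202835] [ 0.51379939 -0.3189197 ]
 0.08 29 [ 0.50537887 -0.3232564 ] [ 0.51214492 -0.31930052]
```

View pics/w11.png

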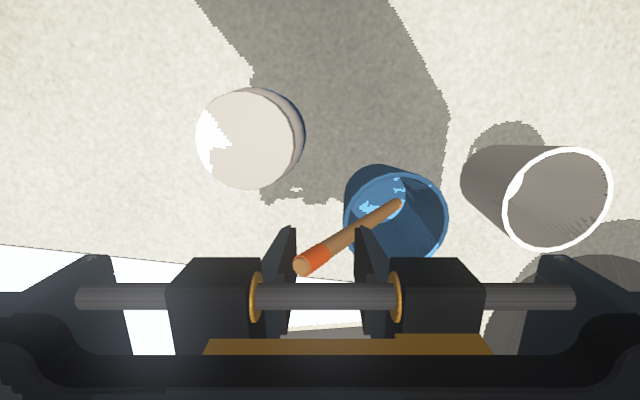

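View pics/s11.png

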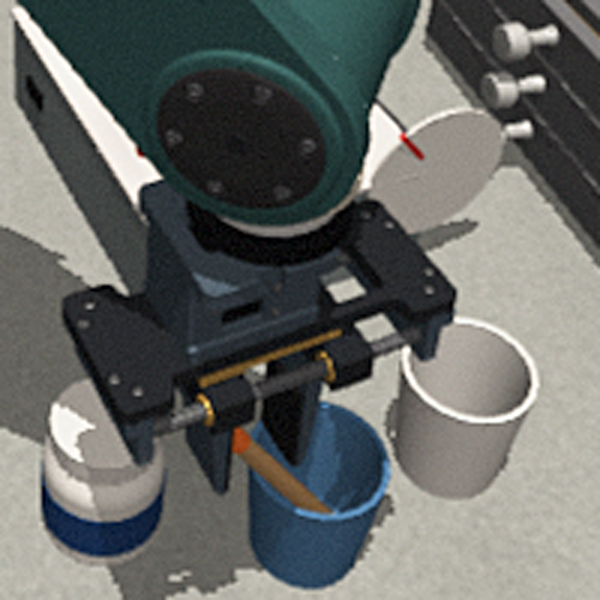

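Call:
drive_tool([
  {"fingers":42,"offset":[0,-4,0],"roll":0},
  {"fingers":46,"offset":[0,-3,0],"roll":0},
  {"fingers":46,"offset":[-4,0,0],"roll":0},
  {"fingers":46,"offset":[-8,0,0],"roll":0},
  {"fingers":46,"offset":[-15,0,0],"roll":0},
  {"fingers":46,"offset":[-25,0,0],"roll":0},
  {"fingers":46,"offset":[-25,0,0],"roll":0},
  {"fingers":46,"offset":[0,0,0],"roll":0},
])

```text
time_s: 11.48
position: [0.4732, -0.3304, 0.2066]
tool_rot: [[0.027, 0.99, 0.137], [-0.008, 0.137, -0.991], [-1.0, 0.026, 0.012]]
ft_force: [1.4, -1.5, 0.7]
gripper_width: 0.046
```

```bash
python3 cup.py 12
```

```text
11.4833 [ 0.473227   -0.33043782  0.2065585 ] [ 0.02719672 -0.00840333 -0.99959478] 0.04595661154210058 [ 1.35547755 -1.46470808  0.70131786]
rim 999 (array([ 0.531723  , -0.31740487]), np.float64(0.03714414473874736)) [ 0.49281695 -0.35610486  0.07208155] [ 0.57148657 -0.27847209  0.08042607]
rod zmin 0.05651916397438922
 0.06 95 [ 0.50535517 -0.32986519] [ 0.51904374 -0.31959065]
 0.08 27 [ 0.50504564 -0.32924553] [ 0.50940461 -0.32108764]
```

View pics/w12.png

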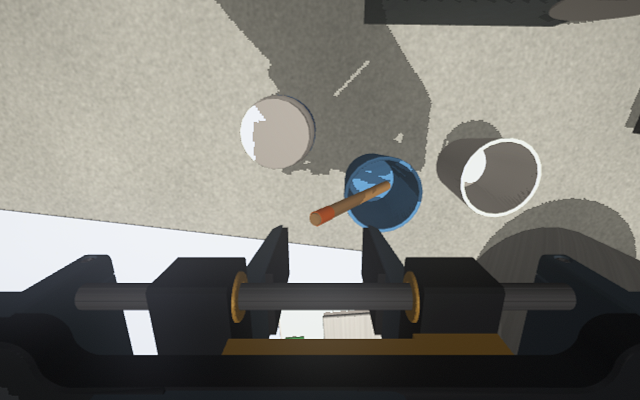

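View pics/s12.png

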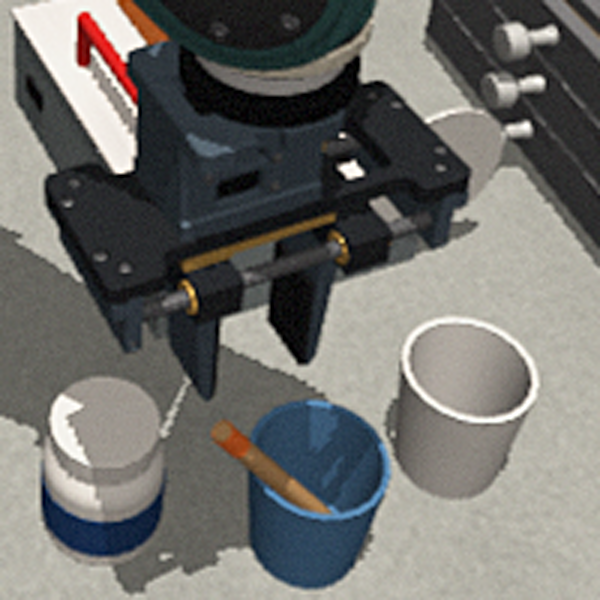

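The rod leans firmly on the cup's rim, its end at (225,432) in the side view, and the cup hasn't moved. On to the handle.

Call:
drive_tool([
  {"fingers":46,"offset":[-15,2,-10],"roll":0},
  {"fingers":46,"offset":[-5,6,-25],"roll":0},
  {"fingers":46,"offset":[0,8,-34],"roll":0},
  {"fingers":46,"offset":[0,8,-34],"roll":0},
  {"fingers":46,"offset":[0,8,-34],"roll":0},
  {"fingers":46,"offset":[0,8,-34],"roll":0},
  {"fingers":46,"offset":[0,8,-34],"roll":0},
  {"fingers":46,"offset":[0,8,-34],"roll":0},
  {"fingers":46,"offset":[0,8,-34],"roll":0},
  {"fingers":46,"offset":[0,6,-25],"roll":0},
  {"fingers":46,"offset":[0,3,-12],"roll":0},
  {"fingers":46,"offset":[0,0,0],"roll":0},
])

```text
time_s: 12.58
position: [0.4974, 0.0024, 0.214]
tool_rot: [[0.013, 0.991, 0.134], [-0.003, 0.134, -0.991], [-1.0, 0.013, 0.005]]
ft_force: [-0.9, -0.7, -0.1]
gripper_width: 0.0461
```

```bash
cat > hd.py <<'E'
from h import *
import sys
s=ctrl.read_state();print(s["time_s"],s["position"],s["tool_rot"],s["gripper_width"],s["ft_force"])
d,W=cloud("wrist");save(d,f"pics/w{sys.argv[1]}.png")
T=(W-s["position"])@s["tool_rot"]
f=cv2.cvtColor(d["frame"],cv2.COLOR_RGB2HSV);H,S,V=[f[...,i].astype(int) for i in range(3)]
m=((H<6)|(H>174))&(S>140)&(W[...,2]>.11)&(W[...,0]<.7)&(W[...,0]>.42)&(abs(W[...,1])<.12)
p=W[m];t=T[m];print(len(p),"world",p.min(0),p.max(0));print("tool",t.min(0),t.max(0))
for nm,a in(("w",p[:,:2]),("t",t[:,1:])): print(nm,cv2.minAreaRect(np.ascontiguousarray(a,dtype=np.float32)))
E
python3 hd.py 13
```

```text
12.5833 [0.49739311 0.00238216 0.21401749] [[ 0.01341931  0.99091871  0.13379102]
 [-0.00321769  0.13384517 -0.99099703]
 [-0.99990478  0.012868    0.00498458]] 0.04612795248036876 [-0.92863952 -0.68549582 -0.11508414]
1585 world [ 0.48876327 -0.06125118  0.11003816] [0.51351943 0.05110023 0.14062939]
tool [ 0.0733432  -0.00368458 -0.04933133] [0.10381989 0.00681248 0.06456859]
w ((0.5011193156242371, -0.005254626274108887), (0.010354498401284218, 0.11378322541713715), 7.605365753173828)
t ((0.001587635837495327, 0.007620286196470261), (0.11390466243028641, 0.010453261435031891), 89.95257568359375)
```

View pics/w13.png

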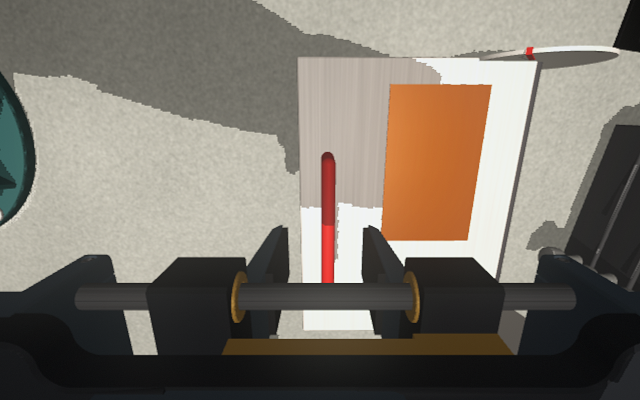

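The wrist view shows the handle bar at (328,220) between the fingers and parallel to the pads, 1.6 mm and 7.6 mm off centre. Descending.

Call:
drive_tool([
  {"fingers":46,"offset":[10,1,4],"roll":0},
  {"fingers":46,"offset":[15,0,4],"roll":0},
  {"fingers":46,"offset":[15,0,0],"roll":0},
  {"fingers":46,"offset":[10,0,0],"roll":0},
  {"fingers":46,"offset":[0,0,0],"roll":0},
])

```text
time_s: 13.05
position: [0.4993, -0.0114, 0.1587]
tool_rot: [[0.012, 0.991, 0.132], [-0.004, 0.132, -0.991], [-1.0, 0.011, 0.005]]
ft_force: [0.2, 0.4, -0.8]
gripper_width: 0.046
```

```bash
python3 hd.py 14
```

```text
13.05 [ 0.49934466 -0.01143294  0.15874184] [[ 0.01186178  0.9912289   0.13162285]
 [-0.00385007  0.13167641 -0.99128528]
 [-0.99992223  0.01125165  0.00537822]] 0.04596606744401334 [ 0.16840747  0.38436733 -0.79291908]
2358 world [ 0.48874995 -0.0657311   0.11054062] [0.51364611 0.05197811 0.1422355 ]
tool [ 0.01628119 -0.00301846 -0.06383184] [0.04789625 0.00812972 0.05513861]
w ((0.5016046762466431, -0.00693078339099884), (0.01109074056148529, 0.11883246153593063), 7.604819297790527)
t ((0.002578355371952057, -0.004346732050180435), (0.11897221952676773, 0.011073620058596134), 89.9389877319336)
```

Call:
drive_tool([
  {"fingers":46,"offset":[10,2,-4],"roll":0},
  {"fingers":46,"offset":[12,1,0],"roll":0},
  {"fingers":46,"offset":[8,0,0],"roll":0},
  {"fingers":46,"offset":[0,0,0],"roll":0},
])

```text
time_s: 13.43
position: [0.5036, -0.008, 0.1277]
tool_rot: [[0.014, 0.991, 0.13], [-0.004, 0.13, -0.992], [-1.0, 0.013, 0.006]]
ft_force: [-0.4, -0.9, -0.7]
gripper_width: 0.046
```

```bash
python3 hd.py 15
```

```text
13.4333 [ 0.5035518  -0.00797461  0.12768565] [[ 0.01414606  0.99141872  0.12995698]
 [-0.00405398  0.13002578 -0.99150233]
 [-0.99989172  0.01349901  0.00585854]] 0.04603543681614158 [-0.42564998 -0.88136179 -0.66629921]
3063 world [ 0.48893253 -0.05728491  0.11007603] [0.51326929 0.05206463 0.14106692]
tool [-0.0136389  -0.00734151 -0.06081583] [0.01723324 0.00398963 0.0494425 ]
w ((0.5010703802108765, -0.0025952905416488647), (0.011203526519238949, 0.11012887209653854), 7.596013069152832)
t ((-0.0016334224492311478, -0.005679823458194733), (0.11027543246746063, 0.011176633648574352), 89.82281494140625)
```

View pics/w15.png

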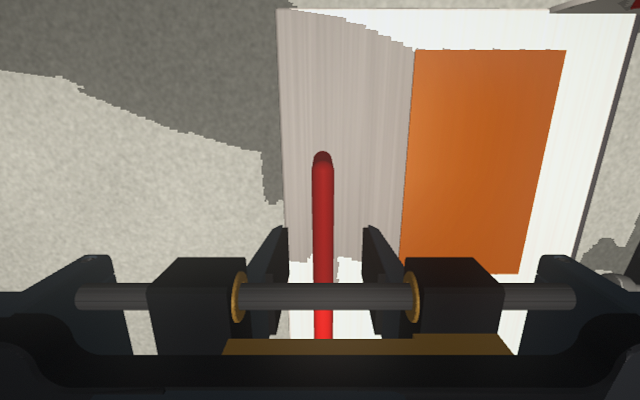

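The bar lies at the grasp depth. Closing on it.

Call:
drive_tool([
  {"fingers":36,"offset":[0,-2,0],"roll":0},
  {"fingers":24,"offset":[0,0,0],"roll":0},
  {"fingers":6,"offset":[0,0,0],"roll":0},
  {"fingers":6,"offset":[0,0,0],"roll":0},
  {"fingers":6,"offset":[0,0,0],"roll":0},
  {"fingers":6,"offset":[0,0,0],"roll":0},
  {"fingers":6,"offset":[0,0,0],"roll":0},
], grip_force=18)

```text
time_s: 14.07
position: [0.5023, -0.0081, 0.1297]
tool_rot: [[0.016, 0.991, 0.131], [-0.004, 0.131, -0.991], [-1.0, 0.016, 0.006]]
ft_force: [1.5, -1.1, -2.5]
gripper_width: 0.0116
```

Grip confirmed, 11.6 mm wide. I'll raise the lid along its arc in small steps, in tool axes (-x up, +y towards the hinge).

Call:
drive_tool([
  {"fingers":6,"offset":[-4,1,0],"roll":0},
  {"fingers":6,"offset":[-5,1.5,0],"roll":0},
  {"fingers":6,"offset":[-5,1.5,0],"roll":0},
  {"fingers":6,"offset":[-5,2,0],"roll":0},
  {"fingers":6,"offset":[-5,2,0],"roll":0},
  {"fingers":6,"offset":[-5,2,0],"roll":0},
  {"fingers":6,"offset":[-5,2.5,0],"roll":0},
  {"fingers":6,"offset":[-5,2.5,0],"roll":0},
], grip_force=18)

```text
time_s: 14.73
position: [0.5184, -0.0059, 0.1729]
tool_rot: [[0.018, 0.991, 0.131], [-0.005, 0.131, -0.991], [-1.0, 0.017, 0.007]]
ft_force: [5.0, -0.2, -6.8]
gripper_width: 0.0117
```

```bash
cat > lid.py <<'E'
from h import *
import sys
s=ctrl.read_state();R=s["tool_rot"]
g=s["position"]-.008*R[:,0]
b=np.array([.5022,-.0081,.1377]);yaw=np.radians(7.6);ex=np.array([np.cos(yaw),np.sin(yaw),0]);ey=np.array([-ex[1],ex[0],0])
hin=b+.185*ex-[0,0,.048]
v=g-hin;print("t",s["time_s"],"theta est",np.degrees(np.arctan2(v[2],-v@ex))-14.54,"R",np.hypot(v[2],v@ex),"lateral",(g-b)@ey,"w",s["gripper_width"],"F",s["ft_force"],"tq",s["wrist_torque"],"tilt",R[:2,0],"pos",s["position"])
if len(sys.argv)>1:
    d,W=cloud("side");save(d,f"pics/s{sys.argv[1]}.png",3,(300,130,500,330)); np.save("side.npy",W);np.save("sidef.npy",d["frame"])
    d,W=cloud("wrist");save(d,f"pics/w{sys.argv[1]}.png")
E
python3 lid.py 16
```

```text
t 14.7333 theta est 13.832806130840272 R 0.19180999993892853 lateral 5.423029529615867e-05 w 0.011660581267204165 F [ 5.00969043 -0.24058735 -6.76877441] tq [-0.11944418 -0.87146217  0.04349339] tilt [ 0.01821654 -0.00453188] pos [ 0.5184273 -0.0059358  0.1728508]
```

View pics/s16.png

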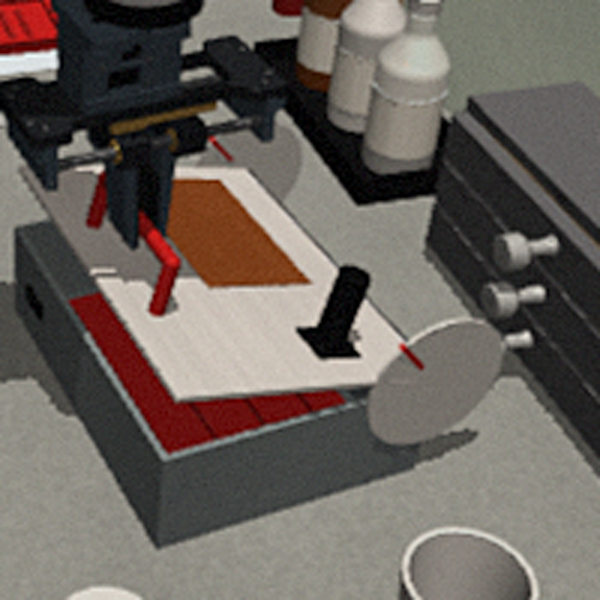

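The side view shows the lid lifting (about 14° by kinematics) with the fingers on the handle. Continuing.

Call:
drive_tool([
  {"fingers":6,"offset":[-5,3,0],"roll":0},
  {"fingers":6,"offset":[-5,3,0],"roll":0},
  {"fingers":6,"offset":[-5,3.5,0],"roll":0},
  {"fingers":6,"offset":[-5,3.5,0],"roll":0},
  {"fingers":6,"offset":[-5,4,0],"roll":0},
  {"fingers":6,"offset":[-4.5,4,0],"roll":0},
  {"fingers":6,"offset":[-4.5,4.5,0],"roll":0},
  {"fingers":6,"offset":[-4.5,4.5,0],"roll":0},
  {"fingers":6,"offset":[-4,4.5,0],"roll":0},
  {"fingers":6,"offset":[-4,5,0],"roll":0},
])

```text
time_s: 15.67
position: [0.5548, -0.0011, 0.2229]
tool_rot: [[0.005, 0.991, 0.132], [-0.007, 0.132, -0.991], [-1.0, 0.004, 0.007]]
ft_force: [-8.2, -4.8, 5.4]
gripper_width: 0.0113
```

```bash
python3 lid.py 17
```

```text
t 15.6667 theta est 32.40243050910642 R 0.19325102074019956 lateral 4.675952319505713e-05 w 0.011275133463144377 F [-8.18902132 -4.77982224  5.38783302] tq [-0.73540335  1.58684806 -0.07587489] tilt [ 0.00521915 -0.00666258] pos [ 0.55483063 -0.00108927  0.22290264]
```

View pics/s17.png

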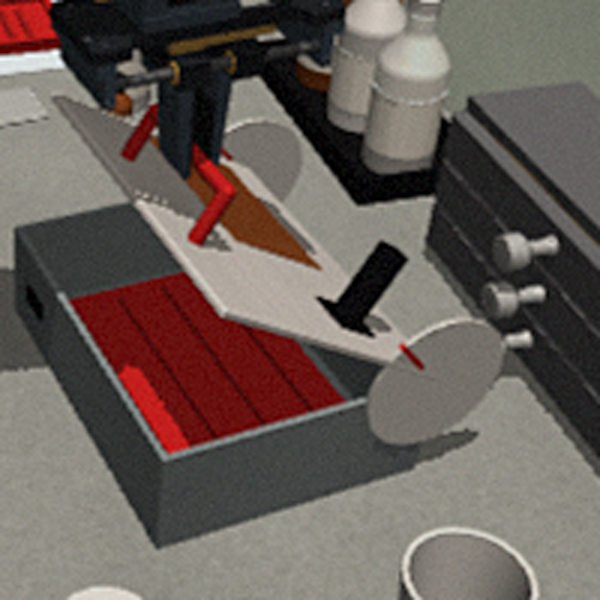

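View pics/w17.png

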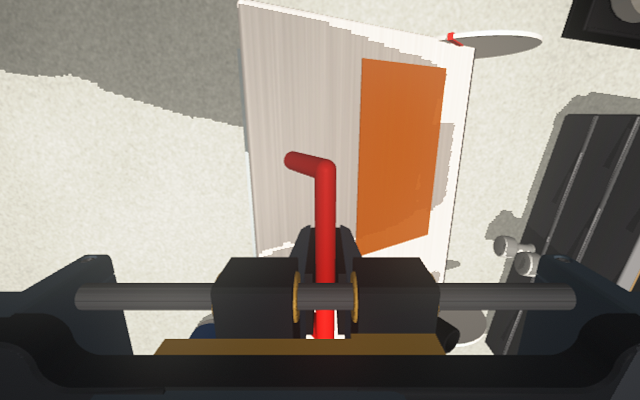

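The fingers still hold the bar; the wrist view shows it at (325,220) with the posts turning. I'll fit the lid plane for an independent angle.

```bash
cat > ang.py <<'E'
from h import *
def fit(n):
    d,W=cloud(n)
    yaw=np.radians(7.6);ex=np.array([np.cos(yaw),np.sin(yaw)]);ey=np.array([-ex[1],ex[0]])
    hin=np.array([.5022,-.0081])+.185*ex
    X=(W[...,:2]-hin)@ex;Y=(W[...,:2]-hin)@ey;Z=W[...,2]-.085
    f=cv2.cvtColor(d["frame"],cv2.COLOR_RGB2HSV);H,S,V=[f[...,i].astype(int) for i in range(3)]
    m=(X>-.21)&(X<-.01)&(abs(Y)<.135)&(Z>.012)&(Z<.25)&((S<60)&(V>60)|(H>5)&(H<20)&(S>100)&(V>60))
    x,y,z=X[m],Y[m],Z[m]
    best=None;rng=np.random.default_rng(0)
    for _ in range(400):
        i=rng.choice(len(x),3,replace=False);A=np.c_[x[i],y[i],np.ones(3)]
        try:c=np.linalg.solve(A,z[i])
        except Exception:continue
        if abs(c[1])>.15: continue
        r=abs(c[0]*x+c[1]*y+c[2]-z)/np.sqrt(1+c[0]**2);k=r<.003
        if best is None or k.sum()>best.sum():best=k
    A=np.c_[x[best],y[best],np.ones(best.sum())]
    q=np.c_[x[best],y[best],z[best]];q0=q.mean(0);nv=np.linalg.svd(q-q0,full_matrices=False)[2][2];nv*=np.sign(nv[2])
    print(n,"n",best.sum(),"of",len(x),"angle",np.degrees(np.arctan2(nv[0],nv[2])),"normal",nv,"dist hinge to plane",nv@q0)
for n in("side","top","wrist"):
    try: fit(n)
    except Exception as e: print(n,e)
E
python3 ang.py
```

```text
side n 2596 of 2885 angle 31.78280440234924 normal [5.26700581e-01 6.79379806e-04 8.50050608e-01] dist hinge to plane 0.006183962308838555
top n 1636 of 1751 angle 31.617653803083606 normal [0.5242431  0.00446107 0.85155697] dist hinge to plane 0.01128815928360316
wrist n 42877 of 57377 angle 31.638021469170862 normal [ 5.24550961e-01 -3.69804641e-04  8.51378971e-01] dist hinge to plane 0.008111008481828498
```

All three cameras agree on 31.7°, against 32.4° by kinematics. Continuing upward.

Call:
drive_tool([
  {"fingers":6,"offset":[-4,4,0],"roll":0},
  {"fingers":6,"offset":[-4,4,0],"roll":0},
  {"fingers":6,"offset":[-4,4,0],"roll":0},
  {"fingers":6,"offset":[-4,4.5,0],"roll":0},
  {"fingers":6,"offset":[-3.5,4.5,0],"roll":0},
  {"fingers":6,"offset":[-3.5,4.5,0],"roll":0},
  {"fingers":6,"offset":[-3.5,5,0],"roll":0},
  {"fingers":6,"offset":[-3,5,0],"roll":0},
  {"fingers":6,"offset":[-3,5,0],"roll":0},
])

```text
time_s: 16.67
position: [0.6001, 0.0049, 0.2571]
tool_rot: [[0.01, 0.991, 0.131], [-0.007, 0.131, -0.991], [-1.0, 0.009, 0.008]]
ft_force: [5.8, -2.3, -12.0]
gripper_width: 0.0116
```

```bash
python3 lid.py;python3 ang.py
```

```text
t 16.6667 theta est 49.26368853509889 R 0.19545518465286219 lateral -5.183334894053685e-08 w 0.011589362484185154 F [  5.77540538  -2.31672696 -12.02437052] tq [-0.53558142 -0.86251572 -0.05144557] tilt [ 0.01018637 -0.00677209] pos [0.60013101 0.00490168 0.25707995]
side n 525 of 681 angle 47.158643732969644 normal [ 0.73323834 -0.00158016  0.67996989] dist hinge to plane 0.008343773052894283
top n 1134 of 1163 angle 48.56713307861545 normal [0.74972442 0.00437427 0.66173572] dist hinge to plane 0.011698927595035035
wrist n 33173 of 35481 angle 48.58257423036714 normal [ 0.74990967 -0.00078587  0.66153977] dist hinge to plane 0.007587469156743455
```

Call:
drive_tool([
  {"fingers":6,"offset":[-1.5,4,0],"roll":0},
  {"fingers":6,"offset":[-1.5,4,0],"roll":0},
  {"fingers":6,"offset":[-1.5,4,0],"roll":0},
  {"fingers":6,"offset":[-1.5,4,0],"roll":0},
  {"fingers":6,"offset":[-1.5,4,0],"roll":0},
  {"fingers":6,"offset":[-1,4,0],"roll":0},
  {"fingers":6,"offset":[-1,4,0],"roll":0},
  {"fingers":6,"offset":[0,0,0],"roll":0},
])

```text
time_s: 17.48
position: [0.6318, 0.0091, 0.2702]
tool_rot: [[0.011, 0.991, 0.131], [-0.007, 0.131, -0.991], [-1.0, 0.01, 0.008]]
ft_force: [0.8, -2.6, -0.1]
gripper_width: 0.0115
```

```bash
python3 lid.py 18;python3 ang.py
```

```text
t 17.4833 theta est 59.394027140747944 R 0.1961872111886721 lateral 1.838769249466539e-06 w 0.011530260706380122 F [ 0.77811213 -2.56865873 -0.07968429] tq [-0.52197196 -0.12246757 -0.03867141] tilt [ 0.01127646 -0.0068358 ] pos [0.63184815 0.00913389 0.27022556]
side n 391 of 444 angle 60.07104118288455 normal [0.86664097 0.00293009 0.49892369] dist hinge to plane -0.003620951722572872
top n 758 of 776 angle 58.01197597359247 normal [ 8.48158803e-01 -3.00053215e-04  5.29741970e-01] dist hinge to plane 0.011739321259698239
wrist n 27872 of 28966 angle 58.27987871582518 normal [ 0.85062617 -0.00091333  0.52577019] dist hinge to plane 0.008227912345291823
```

View pics/s18.png

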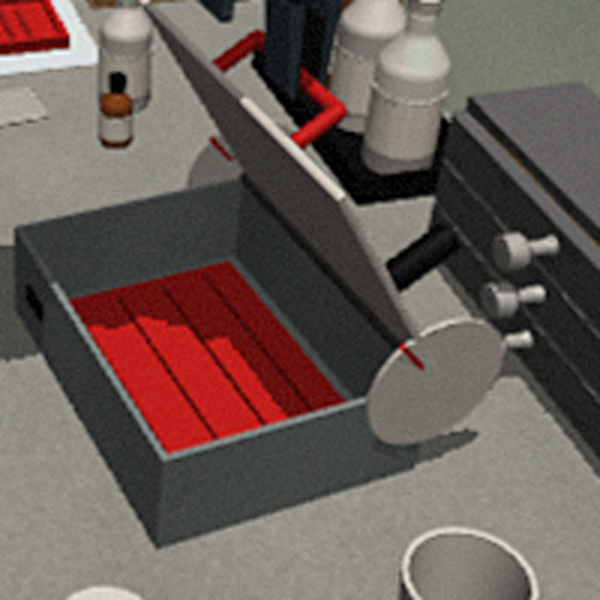

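The lid is at about 58°, past the balance mark in the side view and held by the handle. Easing it back now.

Call:
drive_tool([
  {"fingers":6,"offset":[1,-3,0],"roll":0},
  {"fingers":6,"offset":[1,-3.5,0],"roll":0},
  {"fingers":6,"offset":[1.5,-3.5,0],"roll":0},
  {"fingers":6,"offset":[1.5,-3.5,0],"roll":0},
  {"fingers":6,"offset":[1.5,-3.5,0],"roll":0},
  {"fingers":6,"offset":[1.5,-3.5,0],"roll":0},
  {"fingers":6,"offset":[2,-3.5,0],"roll":0},
  {"fingers":6,"offset":[2,-3.5,0],"roll":0},
  {"fingers":6,"offset":[0,0,0],"roll":0},
])

```text
time_s: 18.48
position: [0.6003, 0.0051, 0.2571]
tool_rot: [[0.012, 0.991, 0.131], [-0.006, 0.131, -0.991], [-1.0, 0.011, 0.008]]
ft_force: [1.5, -2.1, -2.0]
gripper_width: 0.0113
```

```bash
python3 lid.py;python3 ang.py
```

```text
t 18.4833 theta est 49.319861173509494 R 0.19535936312867577 lateral 0.00014059391107690736 w 0.011284833976656283 F [ 1.47011097 -2.08341186 -2.03753552] tq [-0.30028576 -0.51815722 -0.00203738] tilt [ 0.01206962 -0.0063896 ] pos [0.60033979 0.00507248 0.25707859]
side n 519 of 670 angle 47.441231623860986 normal [ 7.36583961e-01 -3.02208199e-04  6.76346048e-01] dist hinge to plane 0.007936092145583405
top n 1149 of 1170 angle 48.32994358548639 normal [0.74697905 0.00423126 0.66483411] dist hinge to plane 0.011887430100142008
wrist n 33066 of 35316 angle 48.61267566309242 normal [ 7.50257239e-01 -5.56068525e-04  6.61145798e-01] dist hinge to plane 0.008501617467959362
```

Call:
drive_tool([
  {"fingers":6,"offset":[1.5,-3,0],"roll":0},
  {"fingers":6,"offset":[2,-3.5,0],"roll":0},
  {"fingers":6,"offset":[2,-3.5,0],"roll":0},
  {"fingers":6,"offset":[1.5,-3,0],"roll":0},
  {"fingers":6,"offset":[0,0,0],"roll":0},
  {"fingers":6,"offset":[0,0,0],"roll":0},
])

```text
time_s: 19.13
position: [0.5872, 0.0034, 0.2495]
tool_rot: [[0.013, 0.991, 0.131], [-0.006, 0.131, -0.991], [-1.0, 0.012, 0.008]]
ft_force: [-0.3, -1.7, 1.7]
gripper_width: 0.0113
```

```bash
python3 lid.py 19;python3 ang.py
```

```text
t 19.1333 theta est 44.83770027408398 R 0.19495442954803083 lateral 0.00018863544816643705 w 0.011344644678765914 F [-0.32551823 -1.66361204  1.65535287] tq [-0.27278279 -0.18049669 -0.03385836] tilt [ 0.01255356 -0.00612606] pos [0.58721752 0.00337166 0.24946761]
side n 1135 of 1333 angle 43.46152144328412 normal [6.87867209e-01 4.39977421e-04 7.25836421e-01] dist hinge to plane 0.006919387643079472
top n 1306 of 1337 angle 43.81592065621376 normal [0.69233741 0.0042618  0.72156132] dist hinge to plane 0.01165016951371077
wrist n 35260 of 45299 angle 43.9958450516054 normal [ 6.94606134e-01 -4.49646744e-04  7.19390101e-01] dist hinge to plane 0.008316084461574256
```

View pics/s19.png

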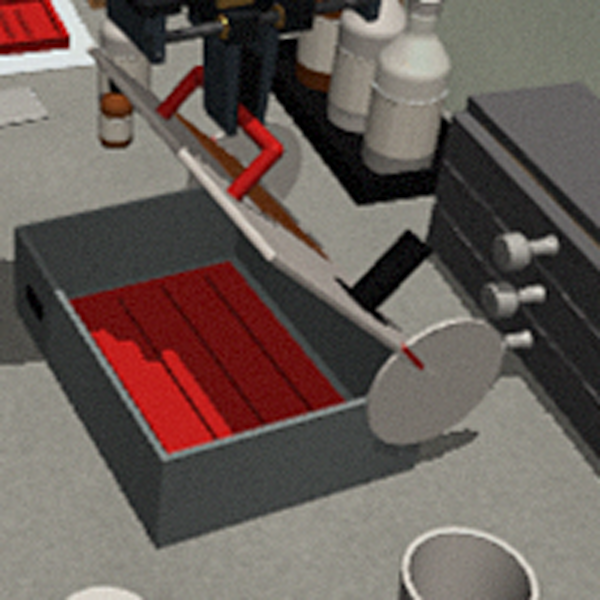

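View pics/w19.png

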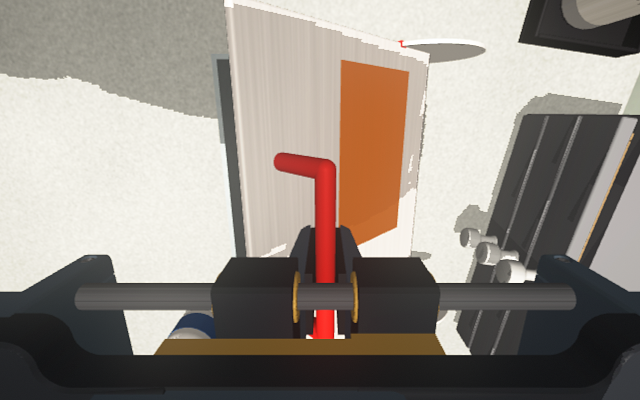

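The lid reads 43.5–44.0° on the three cameras; the target is about 43.6°. I'll hold for a moment and check stability and the cup.

Call:
drive_tool([
  {"fingers":6,"offset":[0,0,0],"roll":0},
  {"fingers":6,"offset":[0,0,0],"roll":0},
  {"fingers":6,"offset":[0,0,0],"roll":0},
  {"fingers":6,"offset":[0,0,0],"roll":0},
  {"fingers":6,"offset":[0,0,0],"roll":0},
  {"fingers":6,"offset":[0,0,0],"roll":0},
])

```text
time_s: 19.88
position: [0.5878, 0.0035, 0.2499]
tool_rot: [[0.013, 0.991, 0.131], [-0.006, 0.131, -0.991], [-1.0, 0.012, 0.008]]
ft_force: [-0.9, -2.6, 1.8]
gripper_width: 0.0116
```

```bash
python3 lid.py;python3 ang.py; python3 -c "
from h import *
d,W=cloud('side');save(d,'pics/s20.png',3,(300,200,500,400))"
```

```text
t 19.8833 theta est 45.0519759989627 R 0.19497413297545044 lateral 0.00019565081197070753 w 0.011562090886881423 F [-0.89682449 -2.59256719  1.76056531] tq [-0.25244344 -0.02660042 -0.00351246] tilt [ 0.01290552 -0.00609983] pos [0.58783211 0.00346057 0.24985485]
side n 1102 of 1312 angle 43.58389529310876 normal [ 6.89415851e-01 -5.76892490e-04  7.24365551e-01] dist hinge to plane 0.007080653134635123
top n 1297 of 1334 angle 44.00026292936284 normal [0.69465604 0.00402535 0.71933078] dist hinge to plane 0.011575449600180192
wrist n 35308 of 45006 angle 44.103934268826514 normal [ 6.95961979e-01 -6.04580885e-04  7.18078379e-01] dist hinge to plane 0.008242784855171395
```

View pics/s20.png

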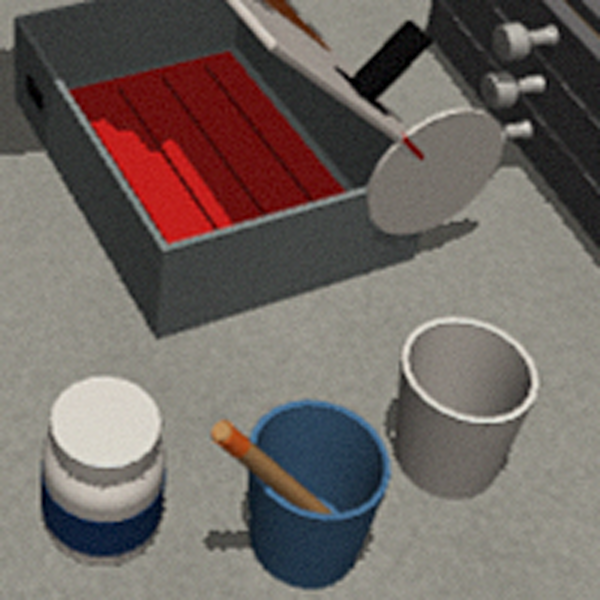

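The rod still leans in the blue cup, the cup is in place, and the lid is steady at about 44°. Handing in.

```bash
python3 -c "
from rig import job
print(job.close_job())"
```

```text
the job is handed in; nothing more can be done
None
```

I finished the job as asked and handed it in at about 20 s of the 58 s allowed; no verdict was reported.

- **Rod:** I lifted it out of the holder tube and stood it in the blue rinse cup, then eased it over between the open fingers so it didn't drop. The last side picture shows it leaning on the rim. The blue cup stayed within about 2 mm, and the jar and mixing cup beside it stand as before.
- **Lid:** I gripped it by the red handle and raised it to about 58°, past the balance point. I then eased it back and was still holding it when I handed in. It never left the fingers.
- **Final angle:** the last readings were 43.6° (side), 44.0° (top) and 44.1° (wrist), about 7.5 to 8 degrees short of balance. My estimate from the arm's position read about 1° higher, at 45.1°. I trusted the cameras, because the distance from hinge to grip had also come out about 4 mm too long.
- **Steadiness:** in the last 0.75 s of holding, the lid crept up by 0.1 to 0.2°, which I left uncorrected. The grip reading was 11.6 mm, so the bar was firmly held.
- **First grasp:** my first try at the rod was a few millimetres off and pushed it slightly in the holder. I reopened, re-centred and gripped again.
- **Forces:** the highest wrist force in my readings was about 14 N, while raising the lid.

I didn't check the spatula, tape roll and bottles one by one at the end, but the arm went nowhere near them.

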